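# Refit the long ejector pin in its guide

### The job

Take the longer of the two steel ejector pins from the wooden rack, start its tapered end in the bored guide block and slide it in part of the way until your fingers come near the block. Let go, take a fresh hold further back on the knurled tail and push the pin home past the spring ball until its collar sits flat on the bush, then let go. Feel your way in: never force the pin against the guide, and leave the short pin, the bottle and the marker alone.

Things in the scene. Friction and masses are not known exactly. Their poses are not given: they have to be found in the camera images.
- long_pin: long ejector pin, round plain steel, loose, 0.2 kg, level in either lane of the rack. Origin on its axis at the collar's front face; x along the pin towards the tip (it may roll: y, z mean nothing). Ahead of the origin: shank 12 mm diameter, 150 mm long, 9 mm groove 103.5 to 111 mm out. Behind: collar 40 mm diameter, 8 mm thick, then knurled tail 15 mm diameter, 40 mm long
- pin_tip (a point): centre of the long pin's front end, 150 mm ahead of its origin; the last 8 mm taper to 6 mm diameter. In line with the bore the pin slides with 1 or 2 N until the tip reaches the ball; more than about 12 N between pin and guide at the mouth, or 10 N of contact in the straight bore, means that it is out of line and scores it: ease it sideways
- pin_grip (a point): on the long pin's axis 42 mm ahead of its origin, near its balance point: the place to take it from the rack, bare for 25 mm either way, with 40 mm of air below its axis
- pin_tail (a point): on the long pin's axis, middle of the knurled tail, 28 mm behind its origin; the rack's rear bar covers it
- short_pin: spare pin like the long one but with a 115 mm shank, in the other lane, 100 mm beside it; leave it
- pin_rack: fixed wooden rack 172 x 160 mm, 55 mm high. Origin on the bench below the pins' grip places; x along the pins towards their tips. Lanes at y = +50 and -50 mm; pins lie in open-topped slots of two cross bars (x -86 to -56 and 44 to 62 mm), axis 52 mm above the bench, collar face at x = -42 mm. Between the bars only the 12 mm base lies below. Lift pins straight up
- bolster: fixed ejector unit: dark steel plate 176 x 160 x 16 mm, two low cheeks (49 mm high) and between them the bored steel guide block, 50 mm wide, 74 mm high. Origin under the middle of the front edge, 6 mm below the mats; x points INTO the bore (the way the pin goes), z up. Jack screws lock the block up to 11 mm left or right (y) of the plate's middle: not measured, see or feel it
- unit_face (a point): nominal middle of the bore's mouth, 52 mm above the bolster's origin, in the bush's flat front face (44 mm diameter, at the plate's front edge), axes as the bolster; true in x and z, up to 11 mm off in y. Lead-in cone 33 mm wide narrows at 45 degrees in 10 mm to the 13.2 mm bore, level, straight through, 160 mm. The block does not give: when the tip rides on the cone, its side force points to the bore
- ball_spot (a point): nominal place of a spring ball, 8 mm diameter, that pokes into the bore from above, 108.5 mm behind the face. The tip must lift it and it drags on the shank (pushing takes up to about 15 N); it drops into the pin's groove as the collar seats and draws the pin in over the last 2 mm. More than 35 N bruises the bush
- bottle: white dispenser bottle, 60 mm wide, 138 mm high, origin under its middle; leave it standing
- marker: felt marker, 136 x 18 mm, lying on the bench, origin under its middle; leave it
Mind the look-alikes: they are no part of the job. What is shaped like the long_pin but yellow is not meant.

How it is judged:
By the outcome, as a careful person would: the job done as asked, in the order asked, and still so for the second after the job is handed in, with the robot touching nothing.
It also fails if it takes over 72 s, if anything falls off the work surface, if the arm or the gripper's body presses on something with over 40 N, if the wrist force passes 120 N, or if a joint passes its speed limit or range.

### The arm

A 7-joint arm with a two-finger parallel gripper is mounted at the origin on the work surface; the furniture and walls round the work are solid. World frame = base frame: x ahead of the robot, y to its left, z up, the work surface at z = 0. Lengths are in m, angles in rad, forces in N, time in s.
With the tool pointing down it reaches from about 0.4 to 0.85 m from the base axis. Payload 4.5 kg.
Tool frame: the origin (TCP) lies on the centre line of the jaws, within the pads' length; the fingertips stand 25 mm ahead of it and the grasp point (between the pads) lies 6 mm ahead of it; z points along the fingers, y is the direction in which the jaws open and shut (so a half turn about z gives the same grasp; the last joint's range is limited). The gripper opens to 88 mm and grips with 3 to 60 N. Pads are 18 mm wide; open, the fingers measure 123 mm over their backs; the gripper's body (75 mm by 187 mm) begins 45 mm behind the grasp point.
Start: joints at [-1.305, 0.689, -0.195, 1.565, 0.157, 0.902, -0.215], TCP at [0.144, 0.608, 0.264] pointing down, gripper open.
Joint ranges: [-3.01, 3.01], [-0.46, 2.08], [-1.47, 1.51], [0.13, 2.56], [-1, 4.14], [0.04, 2.09], [-2.66, 2.66]. Speed limits (rad/s): [2.57, 2.57, 3.14, 3.14, 3.14, 3.14, 3.14].

### API

Orientations are given as a unit quaternion [x, y, z, w].
In Python, from plant import r, eyes gives the robot as it stands.
- The arm moves only by the tool servo_tool, never from a script. Its argument "deltas" is a list of rows, each an object of numbers: "dx", "dy", "dz": the shift along the tool's x, y, z in units of 60 mm (1.0 is 60 mm); "ax", "ay", "az": the turn, a rotation vector about the tool's x, y, z in units of 6 degrees (1.0 is 6 degrees); "hand": the finger opening in mm, from 0 to 88.1. A call has 1 to 10 rows; each row is the pose to reach, as a shift and turn from the pose commanded when the call began, along the tool's axes at that moment; what a row does not reach only later rows make up. A row lasts 1/8 s, in which the tool goes at most 62.5 mm and 10.7 degrees, less where a joint would pass 70% of its speed; a pose out of reach is approached as far as the arm can. A call with a gripper value outside its range is refused whole. The fingers move at their own pace and stop on an object; "newtons" is the grip in N (left out, the last holds). Time passes only in rows, so rows that repeat a pose let the fingers close. It gives the time, the measured TCP pose, the force and the opening at its end, in the units of the state.
- r.get_state(): the state, without advancing time (a new reading comes with each control period).
- eyes.snapshot(name): name is "scene" or "top" or "wrist"; returns (picture, depth): 384x512x3 uint8, red, green, blue; 384x512 float32, m along the optical axis (not along the pixel's ray), 0 where there is no reading.
- eyes.camera_model(name): a dict with "fx", "fy", "cx", "cy" (pixels), "pose" (4x4, takes a point from camera to world coordinates). Camera axes: x right, y up, looking along -z (the intrinsics and any distortion apply to the point x, -y, -z); pixel columns grow to the right and rows downward; lengths in m; the calibration is good to about 2 mm. The wrist camera is an equidistant fisheye: a pixel r from the principal point sees the ray r / f radians off the axis. A picture is of the moment at which its call begins: read the wrist's pose just before it. camera_model takes no time and is no camera call; for the wrist camera it gives the pose at the moment of the call.
- r.finish_job(): hands the job in, once; it reports no verdict.
The state is a dict: "clock": time; "q": joint angles; "qd": joint speeds; "joint_torque": joint torques, N m; "tool_pos": TCP position; "eef_rot": TCP orientation; "contact_force": force on the tool from outside, world axes, zero at the start; "moment": the same for the moment, N m; "opening": opening from 0.0 (shut) to 1.0 (fully open).
Only numpy, scipy, OpenCV 4.12 (cv2) and the standard library are available. Lean on these libraries where they do the work, as an engineer would, in place of code of your own. Each camera call takes 0.05 s, during which the arm holds its last target.

## Working session

There is one attempt and no reset: what is moved stays moved. The work goes in short steps, Python scripts to look and compute and a tool call to move; the robot and the scene stay as the last step left them, time stands still between calls to the robot, and variables do not carry over. Pictures are saved under pics/ and viewed, and the job is handed in when it is done.

Besides the shell and the picture viewer there is one more tool, called after "Emit:" in YAML: its name, and indented under it one key for each argument. servo_tool: Moves the arm, as the interface text tells. Its arguments: {"type":"object","properties":{"deltas":{"type":"array","items":{"type":"object","properties":{"dx":{"type":"number"},"dy":{"type":"number"},"dz":{"type":"number"},"ax":{"type":"number"},"ay":{"type":"number"},"az":{"type":"number"},"hand":{"type":"number"}}}},"newtons":{"type":"number"}},"required":["deltas"]}

```bash
ls -la; mkdir -p pics
cat > h.py <<'E'
import numpy as np,cv2
from plant import r,eyes
def snap(n,f):
    m=eyes.camera_model(n); p,d=eyes.snapshot(n)
    cv2.imwrite('pics/'+f+'.png',p[:,:,::-1]); np.savez('/tmp/'+f+'.npz',p=p,d=d,**{k:np.array(m[k]) for k in('fx','fy','cx','cy','pose')})
    return p,d,m
def load(f):
    z=np.load('/tmp/'+f+'.npz'); return z['p'],z['d'],z
def pt(m,d,u,v):
    z=d[int(v),int(u)]; P=np.array(m['pose']); return (P@[(u-m['cx'])/m['fx']*z,-(v-m['cy'])/m['fy']*z,-z,1])[:3]
def onz(m,u,v,h,fish=False):
    P=np.array(m['pose']); a=(u-m['cx'])/m['fx']; b=(v-m['cy'])/m['fy']
    if fish:
        t=np.hypot(a,b); s=np.sin(t)/max(t,1e-9); D=np.array([a*s,-b*s,-np.cos(t)])
    else: D=np.array([a,-b,-1])
    D=P[:3,:3]@D; o=P[:3,3]; return o+D*(h-o[2])/D[2]
E
python3 - <<'E'
from h import *
print(r.get_state())
for n in('scene','top','wrist'):
    p,d,m=snap(n,n+'0'); print(n,{k:np.round(m[k],3).tolist() if k=='pose' else m[k] for k in m})
E
```

```text
total 12
drwxr-xr-x  3 agent agent 4096 Dec  7 13:59 .
drwxr-xr-x 23 root  root  4096 Dec  7 13:59 ..
drwxr-xr-x  2 agent agent 4096 Dec  7 13:59 pics
{'clock': 0.0, 'q': array([-1.30522101,  0.68996952, -0.19450041,  1.5664069 ,  0.15733384,
        0.90247041, -0.21513543]), 'qd': array([-0.00149019,  0.00114391,  0.00014098,  0.00048227,  0.00014277,
       -0.00283825, -0.00124951]), 'joint_torque': array([-1.63353525e-04, -5.27557504e+01, -1.26681849e+00, -1.53426647e+01,
       -5.26084006e-02,  6.52159564e-03,  1.80844895e-04]), 'tool_pos': array([0.14348606, 0.60768004, 0.26290192]), 'eef_rot': array([ 1.15595007e-01,  9.93295993e-01, -9.29593781e-04, -2.25048343e-05]), 'contact_force': array([-0.17713035, -0.8862188 , -1.0417422 ]), 'moment': array([ 0.0325509 , -0.03380841, -0.01210064]), 'opening': 0.9991106436221835}
scene {'fx': 470.72884856251375, 'fy': 470.72884856251375, 'cx': 261.9959864351658, 'cy': 198.44286165343212, 'pose': [[0.814, 0.375, -0.443, -0.088], [-0.581, 0.545, -0.605, -0.736], [0.014, 0.75, 0.661, 0.984], [0.0, 0.0, 0.0, 1.0]]}
top {'fx': 378.74575648286094, 'fy': 378.74575648286094, 'cx': 254.04338613888143, 'cy': 190.3613936945389, 'pose': [[-0.04, 0.975, -0.22, 0.325], [-0.999, -0.038, 0.015, 0.102], [0.007, 0.22, 0.975, 1.03], [0.0, 0.0, 0.0, 1.0]]}
wrist {'fx': 297.3186396354542, 'fy': 297.3186396354542, 'cx': 255.94069409575053, 'cy': 195.70971450535072, 'pose': [[0.23, -0.941, -0.248, 0.079], [0.973, 0.222, 0.059, 0.622], [-0.001, -0.255, 0.967, 0.383], [0.0, 0.0, 0.0, 1.0]]}
```

View pics/scene0.png

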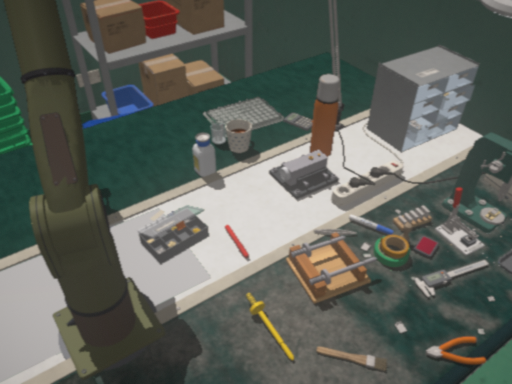

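View pics/top0.png

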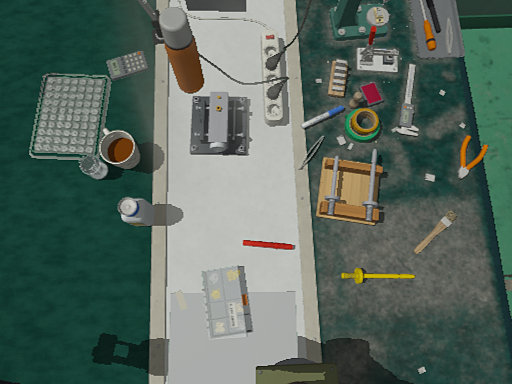

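View pics/wrist0.png

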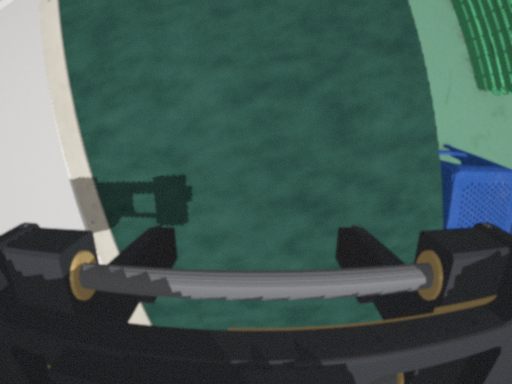

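Run:
```python
from h import *
p,d,m=load('top0')
a=cv2.resize(p[135:235,300:400],None,fx=6,fy=6,interpolation=cv2.INTER_CUBIC)
cv2.imwrite('pics/c1.png',a[:,:,::-1])
a=cv2.resize(p[80:170,170:270],None,fx=6,fy=6,interpolation=cv2.INTER_CUBIC)
cv2.imwrite('pics/c2.png',a[:,:,::-1])
p,d,m=load('scene0')
a=cv2.resize(p[135:310,260:390],None,fx=4,fy=4,interpolation=cv2.INTER_CUBIC)[:600]
a=cv2.resize(p[225:305,280:390],None,fx=6,fy=6,interpolation=cv2.INTER_CUBIC)
b=cv2.resize(p[140:200,260:370],None,fx=6,fy=6,interpolation=cv2.INTER_CUBIC)
cv2.imwrite('pics/c3.png',a[:,:,::-1]);cv2.imwrite('pics/c4.png',b[:,:,::-1])
```

```text
(no output)
```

View pics/c1.png

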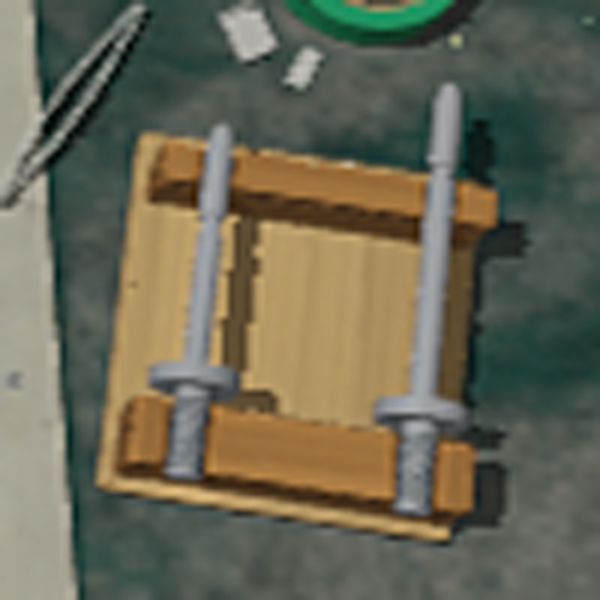

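View pics/c2.png

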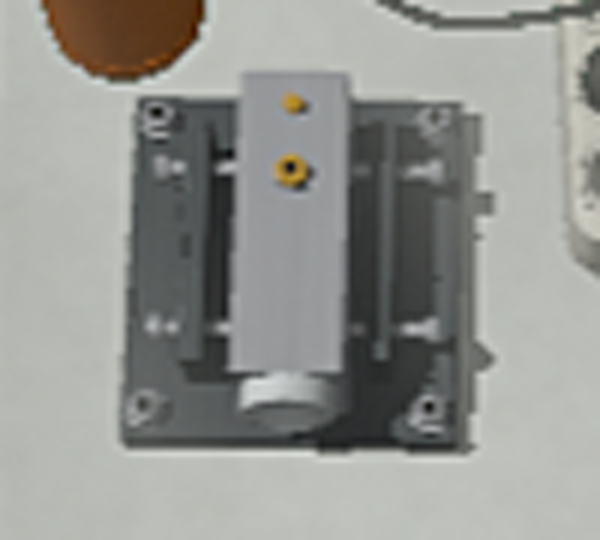

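View pics/c3.png

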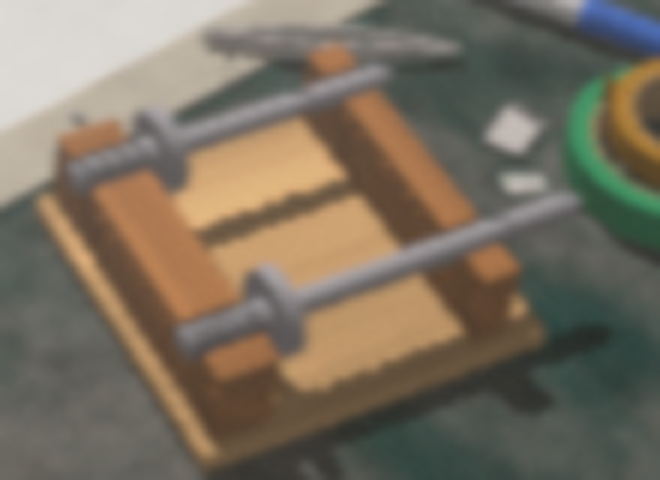

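View pics/c4.png

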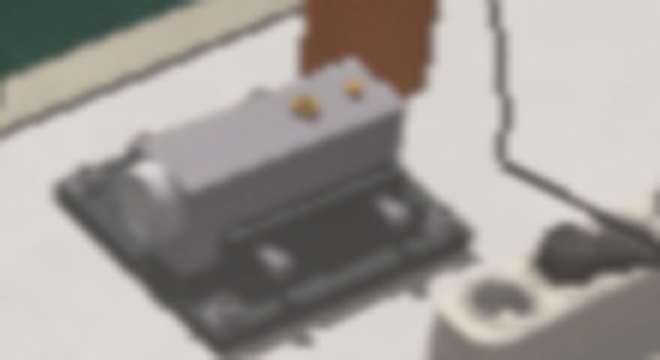

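Run:
```python
from h import *
f=lambda m,d,u,v:np.round(pt(m,d,u,v),4)
p,d,m=load('top0')
for n,u,v in [('mat',405,190),('mat',340,240),('white',200,185),('white',260,170),('strip',305,200),('block top',218,120),('block top',214,140),('plate corner',195,150),('plate',245,150),('rearbar',350,208),('green left',130,260),('pin long',371,190),('bottle',129,205)]:
    print(n,u,v,f(m,d,u,v))
# rays
for h in (0.052,0.046,0.058):
  for n,u,v in [('Ltip',300+449/6,135+86/6),('Lshank',300+430/6,135+300/6),('Lcollarmid',300+421/6,135+412/6),('Ltail',300+414/6,135+510/6),('Stip',300+221/6,135+127/6),('Stail',300+184/6,135+475/6)]:
    print(h,n,np.round(onz(m,u-.4,v-.4,h),4))
```

```text
mat 405 190 [ 0.5427 -0.3387 -0.0054]
mat 340 240 [ 0.4103 -0.1426 -0.003 ]
white 200 185 [ 0.5803  0.2368 -0.0083]
white 260 170 [ 0.6174  0.066  -0.0079]
strip 305 200 [ 0.5237 -0.0544  0.0023]
block top 218 120 [0.7419 0.1765 0.0666]
block top 214 140 [0.6845 0.1883 0.0672]
plate corner 195 150 [0.6778 0.2475 0.0109]
plate 245 150 [0.6727 0.1064 0.0099]
rearbar 350 208 [ 0.4877 -0.1629  0.0539]
green left 130 260 [ 0.3798  0.4269 -0.0083]
pin long 371 190 [ 0.5324 -0.2211  0.0602]
bottle 129 205 [0.5033 0.3901 0.1298]
0.052 Ltip [ 0.648  -0.2457  0.052 ]
0.052 Lshank [ 0.5488 -0.2262  0.052 ]
0.052 Lcollarmid [ 0.4986 -0.2167  0.052 ]
0.052 Ltail [ 0.4556 -0.209   0.052 ]
0.052 Stip [ 0.6325 -0.1405  0.052 ]
0.052 Stail [ 0.4748 -0.1103  0.052 ]
0.046 Ltip [ 0.65   -0.2478  0.046 ]
0.046 Lshank [ 0.5502 -0.2282  0.046 ]
0.046 Lcollarmid [ 0.4997 -0.2187  0.046 ]
0.046 Ltail [ 0.4564 -0.2109  0.046 ]
0.046 Stip [ 0.6344 -0.142   0.046 ]
0.046 Stail [ 0.4758 -0.1116  0.046 ]
0.058 Ltip [ 0.646  -0.2435  0.058 ]
0.058 Lshank [ 0.5475 -0.2242  0.058 ]
0.058 Lcollarmid [ 0.4976 -0.2148  0.058 ]
0.058 Ltail [ 0.4548 -0.2071  0.058 ]
0.058 Stip [ 0.6306 -0.139   0.058 ]
0.058 Stail [ 0.4739 -0.109   0.058 ]
```

```bash
cat >> h.py <<'E'
from scipy.spatial.transform import Rotation as R
def go(xyz,yaw,base=None):
    """yaw = world direction (deg) of -tool x (pin direction). prints deltas from present (or given) pose"""
    s=r.get_state() if base is None else base
    R0=R.from_quat(s['eef_rot']).as_matrix(); c,n=np.cos(np.radians(yaw)),np.sin(np.radians(yaw))
    R1=np.array([[-c,-n,0],[-n,c,0],[0,0,-1.]]).T.T
    R1=np.column_stack([[-c,-n,0],[-n,c,0],[0,0,-1]])
    dl=R0.T@(np.array(xyz)-s['tool_pos'])/.06
    rv=np.degrees(R.from_matrix(R0.T@R1).as_rotvec())/6
    print('d',np.round(dl,3),'a',np.round(rv,3)); return dl,rv
E
python3 - <<'E'
from h import *
p,d,m=load('top0')
P=lambda u,v,h:np.round(onz(m,170+u/6-.4,80+v/6-.4,h),4)
for n,u,v in [('bl',242,73),('br',349,73),('fl',230,372),('fr',343,372)]: print(n,P(u,v,.068))
for n,u,v in [('pfl',122,447),('pfr',470,452),('pbl',138,98),('pbr',465,100)]: print('plate',n,P(u,v,.010))
print('bush',P(240,400,.046),P(328,405,.046))
for u,v in [(175,20),(180,40),(190,85),(195,100),(110,150)]: print(u,v,pt(m,d,u,v))
go([.542,-.2255,.15],-10.8); go([.5,.3,.264],-10.8); go([.69,.18,.264],-5)
E
```

```text
bl [0.8256 0.1971 0.068 ]
br [0.8238 0.1478 0.068 ]
fl [0.6803 0.2046 0.068 ]
fr [0.6784 0.1542 0.068 ]
plate pfl [0.6665 0.262  0.01  ]
plate pfr [0.6578 0.0987 0.01  ]
plate pbl [0.8444 0.2536 0.01  ]
plate pbr [0.8375 0.0945 0.01  ]
bush [0.6748 0.2026 0.046 ] [0.6709 0.1626 0.046 ]
175 20 [0.89238146 0.25155417 0.28285089]
180 40 [0.86928541 0.24771349 0.24239635]
190 85 [0.86139627 0.25582466 0.043605  ]
195 100 [0.82719417 0.24551397 0.0182307 ]
110 150 [0.67100993 0.46978074 0.05566493]
d [ -9.653 -11.99    1.902] a [-0.013  0.001 -0.413]
d [-6.961 -3.63  -0.009] a [-0.013  0.001 -0.413]
d [-1.0502e+01 -4.8490e+00 -7.0000e-03] a [-0.013  0.    -1.38 ]
```

Emit:
servo_tool:
  deltas:
    - {"dx": -1,"dy": -0.46,"az": -0.2}
    - {"dx": -2,"dy": -0.92,"az": -0.4}
    - {"dx": -3,"dy": -1.4,"az": -0.6}
    - {"dx": -4,"dy": -1.85,"az": -0.8}
    - {"dx": -5,"dy": -2.3,"az": -1.0}
    - {"dx": -6,"dy": -2.77,"az": -1.2}
    - {"dx": -7,"dy": -3.23,"az": -1.4}
    - {"dx": -8,"dy": -3.7,"az": -1.6}
    - {"dx": -9,"dy": -4.16,"az": -1.7}
    - {"dx": -10,"dy": -4.62,"az": -1.77}

```text
schema error: expected keys dx, dy, dz, ax, ay, az, hand
```

Run:
```python
from h import *
s=r.get_state(); print(s['clock'],s['tool_pos'],s['eef_rot'],s['qd'].round(3))
p,d,m=snap('wrist','w1')
```

```text
0.15 [0.1435264  0.60787069 0.26311186] [ 1.15607581e-01  9.93294739e-01 -6.69144180e-04 -2.14839102e-05] [ 0.001 -0.004 -0.001 -0.001 -0.    -0.001  0.002]
```

View pics/w1.png

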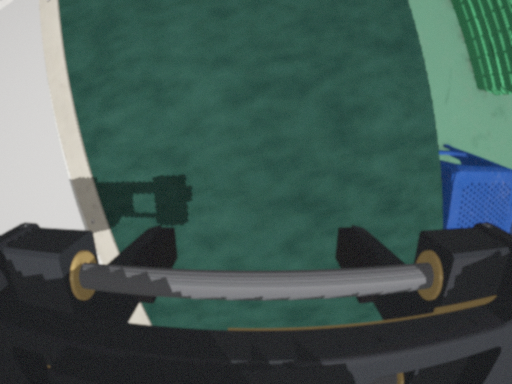

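All keys are needed in each row.

Emit:
servo_tool:
  deltas:
    - {"dx": -1,"dy": -0.46,"dz": 0,"ax": 0,"ay": 0,"az": -0.2,"hand": 88}
    - {"dx": -2,"dy": -0.92,"dz": 0,"ax": 0,"ay": 0,"az": -0.4,"hand": 88}
    - {"dx": -3,"dy": -1.4,"dz": 0,"ax": 0,"ay": 0,"az": -0.6,"hand": 88}
    - {"dx": -4,"dy": -1.85,"dz": 0,"ax": 0,"ay": 0,"az": -0.8,"hand": 88}
    - {"dx": -5,"dy": -2.3,"dz": 0,"ax": 0,"ay": 0,"az": -1.0,"hand": 88}
    - {"dx": -6,"dy": -2.77,"dz": 0,"ax": 0,"ay": 0,"az": -1.2,"hand": 88}
    - {"dx": -7,"dy": -3.23,"dz": 0,"ax": 0,"ay": 0,"az": -1.4,"hand": 88}
    - {"dx": -8,"dy": -3.7,"dz": 0,"ax": 0,"ay": 0,"az": -1.6,"hand": 88}
    - {"dx": -9,"dy": -4.16,"dz": 0,"ax": 0,"ay": 0,"az": -1.7,"hand": 88}
    - {"dx": -10,"dy": -4.62,"dz": 0,"ax": 0,"ay": 0,"az": -1.77,"hand": 88}

```text
clock: 1.45
tool_pos: [0.6369, 0.2213, 0.2636]
eef_rot: [0.023, 1.0, 0.0, -0.0]
contact_force: [0.0, 0.8, -0.4]
opening: 0.999
```

Emit:
servo_tool:
  deltas:
    - {"dx": 0,"dy": 0,"dz": 0,"ax": 0,"ay": 0,"az": 0,"hand": 88}
    - {"dx": 0,"dy": 0,"dz": 0,"ax": 0,"ay": 0,"az": 0,"hand": 88}
    - {"dx": 0,"dy": 0,"dz": 0,"ax": 0,"ay": 0,"az": 0,"hand": 88}

```text
clock: 1.82
tool_pos: [0.634, 0.225, 0.2638]
eef_rot: [0.022, 1.0, 0.001, -0.001]
contact_force: [-0.1, 0.1, 0.3]
opening: 0.996
```

Run:
```python
from h import *
s=r.get_state(); print(s['clock'],s['tool_pos'],s['eef_rot'],s['qd'].round(3),s['contact_force'])
p,d,m=snap('wrist','w2')
```

```text
1.825 [0.63402532 0.22496697 0.26379777] [ 2.15618568e-02  9.99767196e-01  5.69130043e-04 -5.61639197e-04] [-0.004 -0.004  0.005 -0.003  0.004  0.002  0.001] [-0.10989164  0.0675212   0.32943946]
```

View pics/w2.png

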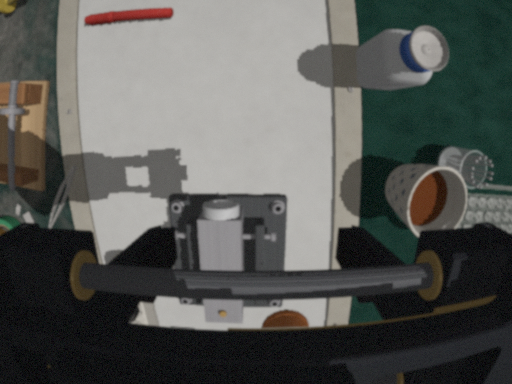

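Run:
```python
from h import *
p,d,m=load('w2')
a=cv2.resize(p[185:275,160:295],None,fx=5.9,fy=5.9,interpolation=cv2.INTER_CUBIC)
cv2.imwrite('pics/c5.png',a[:,:,::-1])
```

```text
(no output)
```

View pics/c5.png

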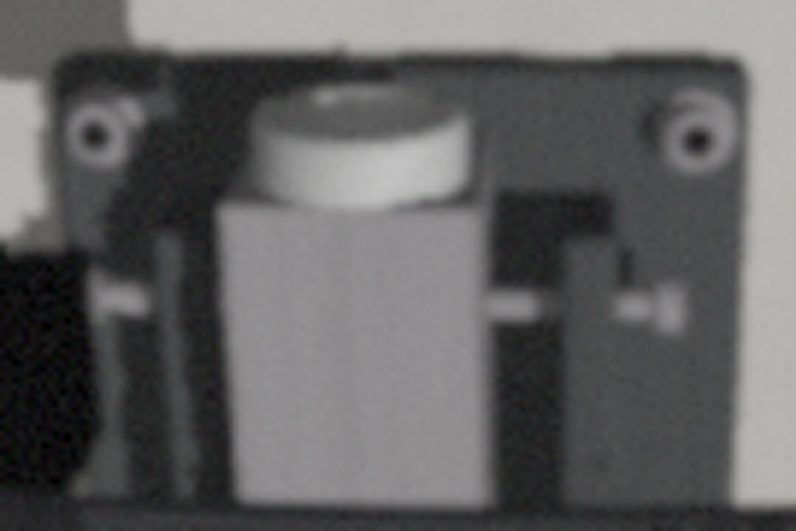

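Run:
```python
from h import *
p,d,m=load('w2')
P=lambda u,v,h:np.round(onz(m,160+u/5.9-.42,185+v/5.9-.42,h,True),4)
for n,u,v,h in [('fl',218,207,.068),('fr',490,207,.068),('midl',233,495,.068),('midr',495,495,.068),('plate fl',52,60,.010),('plate fr',745,60,.010),('plate r far',733,500,.01),('bushtop front L',252,118,.046),('bushtop front R',470,112,.046),('scr l',95,135,.012),('scr r',697,138,.012)]: print(n,P(u,v,h))
```

```text
fl [0.6764 0.1548 0.068 ]
fr [0.6783 0.2075 0.068 ]
midl [0.7395 0.1506 0.068 ]
midr [0.7407 0.2048 0.068 ]
plate fl [0.6598 0.1062 0.01  ]
plate fr [0.6667 0.2622 0.01  ]
plate r far [0.7766 0.2582 0.01  ]
bushtop front L [0.665  0.1588 0.046 ]
bushtop front R [0.6656 0.2033 0.046 ]
scr l [0.6773 0.115  0.012 ]
scr r [0.6837 0.251  0.012 ]
```

Run:
```python
from h import *
go([.56,-.228,.20],-10.8)
```

```text
d [ 0.908 -7.594  1.059] a [ 0.008 -0.008  1.387]
```

Emit:
servo_tool:
  deltas:
    - {"dx": 0.1,"dy": -0.9,"dz": 0,"ax": 0,"ay": 0,"az": 0.2,"hand": 88}
    - {"dx": 0.2,"dy": -1.8,"dz": 0,"ax": 0,"ay": 0,"az": 0.4,"hand": 88}
    - {"dx": 0.3,"dy": -2.7,"dz": 0,"ax": 0,"ay": 0,"az": 0.6,"hand": 88}
    - {"dx": 0.4,"dy": -3.6,"dz": 0.2,"ax": 0,"ay": 0,"az": 0.8,"hand": 88}
    - {"dx": 0.5,"dy": -4.5,"dz": 0.4,"ax": 0,"ay": 0,"az": 1.0,"hand": 88}
    - {"dx": 0.6,"dy": -5.4,"dz": 0.6,"ax": 0,"ay": 0,"az": 1.2,"hand": 88}
    - {"dx": 0.8,"dy": -6.3,"dz": 0.8,"ax": 0,"ay": 0,"az": 1.38,"hand": 88}
    - {"dx": 0.9,"dy": -7.2,"dz": 1.06,"ax": 0,"ay": 0,"az": 1.38,"hand": 88}
    - {"dx": 0.9,"dy": -7.6,"dz": 1.06,"ax": 0,"ay": 0,"az": 1.38,"hand": 88}
    - {"dx": 0.9,"dy": -7.6,"dz": 1.06,"ax": 0,"ay": 0,"az": 1.38,"hand": 88}

```text
clock: 3.12
tool_pos: [0.56, -0.2315, 0.2001]
eef_rot: [0.097, 0.995, -0.0, 0.0]
contact_force: [-0.6, 0.8, 0.6]
opening: 1.0
```

Emit:
servo_tool:
  deltas:
    - {"dx": 0,"dy": 0,"dz": 0,"ax": 0,"ay": 0,"az": 0,"hand": 88}
    - {"dx": 0,"dy": 0,"dz": 0,"ax": 0,"ay": 0,"az": 0,"hand": 88}

```text
clock: 3.38
tool_pos: [0.5612, -0.2275, 0.2005]
eef_rot: [0.093, 0.996, 0.001, 0.0]
contact_force: [-0.3, 0.3, -0.0]
opening: 1.001
```

Run:
```python
from h import *
s=r.get_state(); print(s['clock'],s['tool_pos'],s['eef_rot'],s['qd'].round(3),s['contact_force'])
p,d,m=snap('wrist','w3')
```

```text
3.375 [ 0.56118339 -0.22754453  0.20050876] [9.34746315e-02 9.95621408e-01 6.31651216e-04 3.26460845e-04] [ 0.005  0.003  0.011 -0.002  0.003 -0.     0.004] [-0.30533901  0.26344596 -0.01000885]
```

View pics/w3.png

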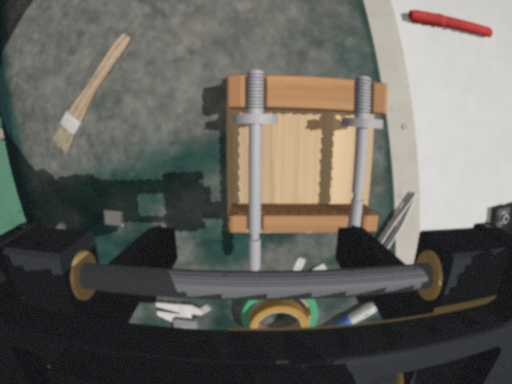

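Run:
```python
from h import *
p,d,m=load('w3')
a=cv2.resize(p[60:275,220:390],None,fx=2.79*1.25,fy=2.79,interpolation=cv2.INTER_CUBIC)
cv2.imwrite('pics/c6.png',a[:,:,::-1])
# shank centre by edges: bright greyish vs. brown (low saturation)
hsv=cv2.cvtColor(p,cv2.COLOR_RGB2HSV)
pts=[]
for v in list(range(130,205,5)):
    row=(hsv[v,235:275,1]<60)&(hsv[v,235:275,2]>80); u=np.nonzero(row)[0]+235
    if len(u): pts.append(onz(m,u.mean(),v,.052,True)); print(v,u.min(),u.max(),pts[-1].round(4))
pts=np.array(pts); c=np.polyfit(pts[:,0],pts[:,1],1); print('yaw',np.degrees(np.arctan(c[0])),'y at .542',np.polyval(c,.542))
for n,u,v in [('tailend',257,71),('collar back',256,113),('collar front',256,123)]: print(n,onz(m,u,v,.052,True).round(4),onz(m,u,v,.072,True).round(4))
```

```text
130 249 261 [ 0.506  -0.2186  0.052 ]
135 249 261 [ 0.5105 -0.2194  0.052 ]
140 249 261 [ 0.5149 -0.2203  0.052 ]
145 249 261 [ 0.5194 -0.2211  0.052 ]
150 249 261 [ 0.5239 -0.222   0.052 ]
155 249 261 [ 0.5284 -0.2229  0.052 ]
160 249 261 [ 0.5329 -0.2237  0.052 ]
165 249 261 [ 0.5374 -0.2246  0.052 ]
170 249 261 [ 0.542  -0.2254  0.052 ]
175 249 261 [ 0.5466 -0.2263  0.052 ]
180 249 261 [ 0.5512 -0.2272  0.052 ]
185 249 261 [ 0.5559 -0.2281  0.052 ]
190 249 261 [ 0.5605 -0.229   0.052 ]
195 249 261 [ 0.5653 -0.2299  0.052 ]
200 249 261 [ 0.57   -0.2308  0.052 ]
yaw -10.776855894125163 y at .542 -0.22544373679018093
tailend [ 0.4536 -0.2068  0.052 ] [ 0.4568 -0.2075  0.072 ]
collar back [ 0.4911 -0.2149  0.052 ] [ 0.4915 -0.215   0.072 ]
collar front [ 0.5    -0.2165  0.052 ] [ 0.4997 -0.2165  0.072 ]
```

View pics/c6.png

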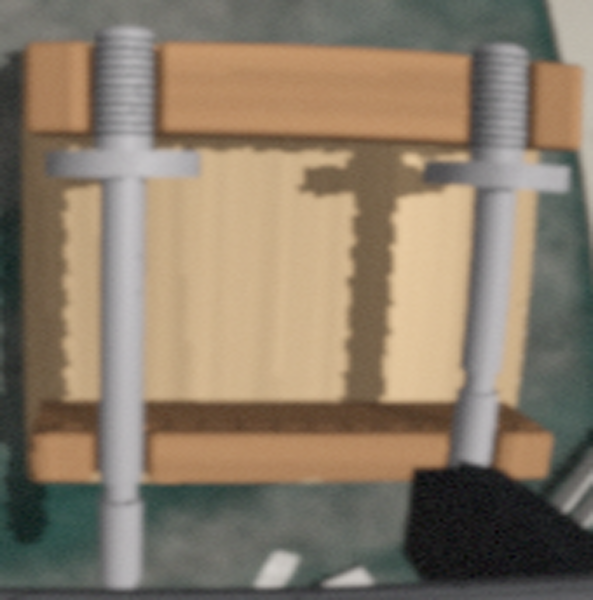

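Run:
```python
from h import *
go([.542,-.2255,.058],-10.8)
```

```text
d [ 0.321 -0.022  2.374] a [0.009 0.004 0.008]
```

Emit:
servo_tool:
  deltas:
    - {"dx": 0.15,"dy": 0,"dz": 0.6,"ax": 0,"ay": 0,"az": 0,"hand": 60}
    - {"dx": 0.32,"dy": -0.02,"dz": 1.2,"ax": 0,"ay": 0,"az": 0,"hand": 50}
    - {"dx": 0.32,"dy": -0.02,"dz": 1.8,"ax": 0,"ay": 0,"az": 0,"hand": 50}
    - {"dx": 0.32,"dy": -0.02,"dz": 2.15,"ax": 0,"ay": 0,"az": 0,"hand": 50}
    - {"dx": 0.32,"dy": -0.02,"dz": 2.37,"ax": 0,"ay": 0,"az": 0,"hand": 50}
    - {"dx": 0.32,"dy": -0.02,"dz": 2.37,"ax": 0,"ay": 0,"az": 0,"hand": 50}
    - {"dx": 0.32,"dy": -0.02,"dz": 2.37,"ax": 0,"ay": 0,"az": 0,"hand": 50}

```text
clock: 4.3
tool_pos: [0.542, -0.2277, 0.0587]
eef_rot: [0.095, 0.995, -0.0, 0.001]
contact_force: [0.7, 0.7, -0.1]
opening: 0.567
```

Run:
```python
from h import *
s=r.get_state(); print(s['opening']); go([.542,-.2255,.058],-10.8)
p,d,m=snap('wrist','w4')
```

```text
0.5668935941387832
d [0.007 0.035 0.012] a [-0.001  0.014 -0.021]
```

View pics/w4.png

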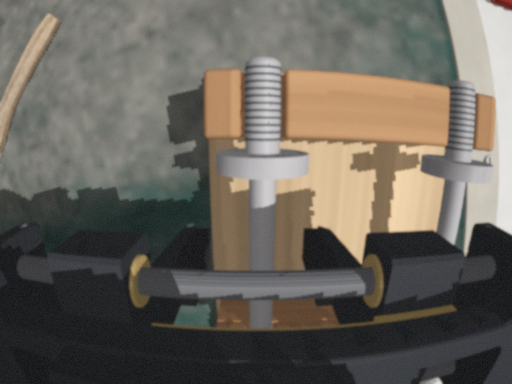

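Emit:
servo_tool:
  deltas:
    - {"dx": 0,"dy": 0.035,"dz": 0.01,"ax": 0,"ay": 0,"az": 0,"hand": 30}
    - {"dx": 0,"dy": 0.035,"dz": 0.01,"ax": 0,"ay": 0,"az": 0,"hand": 20}
    - {"dx": 0,"dy": 0.035,"dz": 0.01,"ax": 0,"ay": 0,"az": 0,"hand": 10}
    - {"dx": 0,"dy": 0.035,"dz": 0.01,"ax": 0,"ay": 0,"az": 0,"hand": 5}
    - {"dx": 0,"dy": 0.035,"dz": 0.01,"ax": 0,"ay": 0,"az": 0,"hand": 5}
  newtons: 35

```text
clock: 4.97
tool_pos: [0.5418, -0.2256, 0.0574]
eef_rot: [0.095, 0.995, 0.0, 0.0]
contact_force: [-0.0, 0.5, 1.5]
opening: 0.11
```

Run:
```python
from h import *
s=r.get_state(); print(s['opening'],s['tool_pos'],s['contact_force'],s['moment'])
```

```text
0.10998589451192375 [ 0.54176495 -0.22557109  0.05736555] [-0.04733218  0.5032301   1.52788862] [ 0.10368921  0.0736334  -0.01797107]
```

Emit:
servo_tool:
  deltas:
    - {"dx": 0,"dy": 0,"dz": -0.2,"ax": 0,"ay": 0,"az": 0,"hand": 5}
    - {"dx": 0,"dy": 0,"dz": -0.5,"ax": 0,"ay": 0,"az": 0,"hand": 5}
    - {"dx": 0,"dy": 0,"dz": -1,"ax": 0,"ay": 0,"az": 0,"hand": 5}
    - {"dx": 0,"dy": 0,"dz": -1.4,"ax": 0,"ay": 0,"az": 0,"hand": 5}
    - {"dx": 0,"dy": 0,"dz": -1.4,"ax": 0,"ay": 0,"az": 0,"hand": 5}

```text
clock: 5.6
tool_pos: [0.5431, -0.2261, 0.1439]
eef_rot: [0.095, 0.995, -0.0, 0.002]
contact_force: [0.3, -0.2, -2.6]
opening: 0.113
```

Run:
```python
from h import *
s=r.get_state(); print(s['opening'],s['tool_pos'],s['contact_force'],s['moment'])
p,d,m=snap('wrist','w5')
p,d,m=snap('scene','s5')
a=cv2.resize(p[200:310,270:400],None,fx=5,fy=5,interpolation=cv2.INTER_CUBIC)
cv2.imwrite('pics/c7.png',a[:,:,::-1])
```

```text
0.1134446407059246 [ 0.54312911 -0.2261376   0.14388258] [ 0.33078671 -0.17149551 -2.59860512] [-0.0326289  -0.05698442  0.0332474 ]
```

View pics/w5.png

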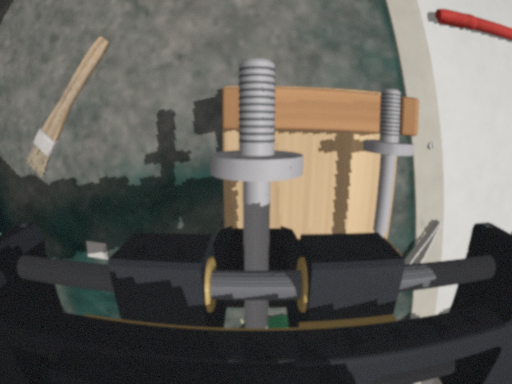

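View pics/c7.png

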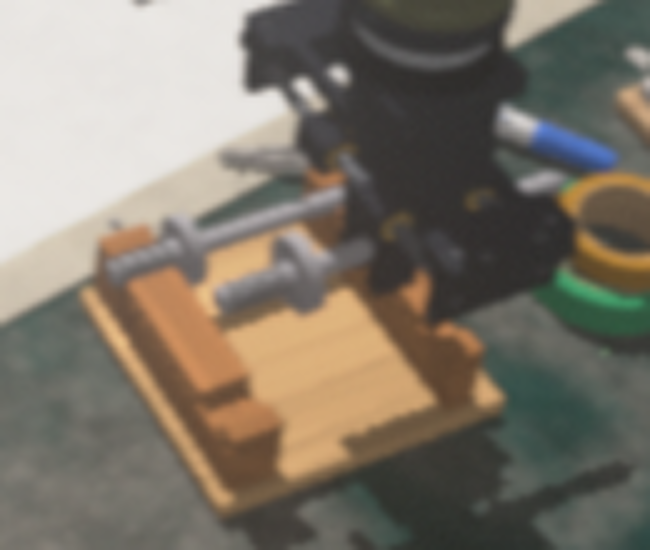

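```bash
cat >> h.py <<'E'
def fpt(m,d,u,v,k=1):
    P=np.array(m['pose']); a=(u-m['cx'])/m['fx']; b=(v-m['cy'])/m['fy']; t=np.hypot(a,b); s=np.tan(t)/max(t,1e-9)
    z=np.median(d[v-k:v+k+1,u-k:u+k+1]); return P[:3,:3]@(np.array([a*s,-b*s,-1])*z)+P[:3,3]
E
python3 - <<'E'
from h import *
p,d,m=load('w5')
print('TCP z .1439 -> grasp .1379')
for v in (70,90,110,130,145,163,185,195,205,215,220): 
    print(v,fpt(m,d,257,v).round(4), d[v,254:261].round(4))
E
```

```text
TCP z .1439 -> grasp .1379
70 [ 0.4589 -0.2104  0.1442] [0.1096 0.1106 0.1113 0.11   0.1103 0.1114 0.1106]
90 [ 0.467  -0.212   0.1444] [0.1133 0.1132 0.1125 0.1107 0.1125 0.1128 0.1128]
110 [ 0.4749 -0.2135  0.1446] [0.1147 0.1133 0.1137 0.1146 0.1139 0.1153 0.1138]
130 [ 0.4828 -0.215   0.1444] [0.117  0.1155 0.1174 0.1163 0.1158 0.1163 0.1174]
145 [ 0.4887 -0.2162  0.1446] [0.1186 0.1177 0.1177 0.1177 0.1186 0.1184 0.1173]
163 [ 0.494  -0.2173  0.157 ] [0.1075 0.1073 0.1075 0.1079 0.1075 0.1069 0.107 ]
185 [ 0.5053 -0.2194  0.1429] [0.125  0.1235 0.1232 0.1239 0.1241 0.1234 0.1253]
195 [ 0.5094 -0.2202  0.1433] [0.1241 0.1244 0.1248 0.1234 0.1258 0.1248 0.1241]
205 [ 0.5139 -0.221   0.1428] [0.1257 0.126  0.1254 0.1267 0.1264 0.1263 0.1255]
215 [ 0.518  -0.2218  0.1436] [0.1271 0.1262 0.1267 0.1266 0.1272 0.1271 0.1278]
220 [ 0.5204 -0.2223  0.1432] [0.1277 0.1278 0.1271 0.1268 0.1275 0.128  0.1263]
```

Run:
```python
from h import *
go([.515,.188,.12],-2.7)
```

```text
d [1.743 6.687 0.357] a [-1.000e-03  1.000e-03 -1.375e+00]
```

Emit:
servo_tool:
  deltas:
    - {"dx": 0.1,"dy": 0.4,"dz": 0,"ax": 0,"ay": 0,"az": -0.1,"hand": 5}
    - {"dx": 0.3,"dy": 1.2,"dz": 0,"ax": 0,"ay": 0,"az": -0.3,"hand": 5}
    - {"dx": 0.5,"dy": 2.0,"dz": 0,"ax": 0,"ay": 0,"az": -0.5,"hand": 5}
    - {"dx": 0.7,"dy": 2.8,"dz": 0,"ax": 0,"ay": 0,"az": -0.7,"hand": 5}
    - {"dx": 0.9,"dy": 3.6,"dz": 0,"ax": 0,"ay": 0,"az": -0.9,"hand": 5}
    - {"dx": 1.1,"dy": 4.4,"dz": 0,"ax": 0,"ay": 0,"az": -1.1,"hand": 5}
    - {"dx": 1.3,"dy": 5.2,"dz": 0.1,"ax": 0,"ay": 0,"az": -1.3,"hand": 5}
    - {"dx": 1.5,"dy": 5.9,"dz": 0.2,"ax": 0,"ay": 0,"az": -1.38,"hand": 5}
    - {"dx": 1.7,"dy": 6.4,"dz": 0.3,"ax": 0,"ay": 0,"az": -1.38,"hand": 5}
    - {"dx": 1.75,"dy": 6.69,"dz": 0.36,"ax": 0,"ay": 0,"az": -1.38,"hand": 5}

```text
clock: 6.95
tool_pos: [0.5134, 0.1903, 0.1186]
eef_rot: [0.022, 1.0, -0.0, -0.001]
contact_force: [-0.1, -0.2, -2.5]
opening: 0.116
```

Emit:
servo_tool:
  deltas:
    - {"dx": 0,"dy": 0,"dz": 0,"ax": 0,"ay": 0,"az": 0,"hand": 5}
    - {"dx": 0,"dy": 0,"dz": 0,"ax": 0,"ay": 0,"az": 0,"hand": 5}

```text
clock: 7.2
tool_pos: [0.5152, 0.1861, 0.1195]
eef_rot: [0.024, 1.0, -0.001, -0.0]
contact_force: [0.2, 0.0, -2.1]
opening: 0.115
```

Run:
```python
from h import *
s=r.get_state(); print(s['opening'],s['tool_pos'],s['contact_force'],s['moment'])
go([.525,.1875,.0525],-2.7)
p,d,m=snap('wrist','w6')
for v in (80,110,130,190,215):  print(v,fpt(m,d,257,v).round(4))
p,d,m=snap('top','t6')
a=cv2.resize(p[80:200,160:280],None,fx=5,fy=5,interpolation=cv2.INTER_CUBIC)
cv2.imwrite('pics/c8.png',a[:,:,::-1])
```

```text
0.11451684510766864 [0.51522001 0.18605804 0.11953634] [ 0.24609235  0.032639   -2.14321153] [-0.10106877 -0.01918067  0.00853539]
d [-0.162  0.034  1.117] a [-0.019 -0.002 -0.018]
80 [0.4336 0.1896 0.1206]
110 [0.4457 0.189  0.1206]
130 [0.4538 0.1886 0.1199]
190 [0.4787 0.1874 0.1192]
215 [0.4897 0.1869 0.1192]
```

View pics/w6.png

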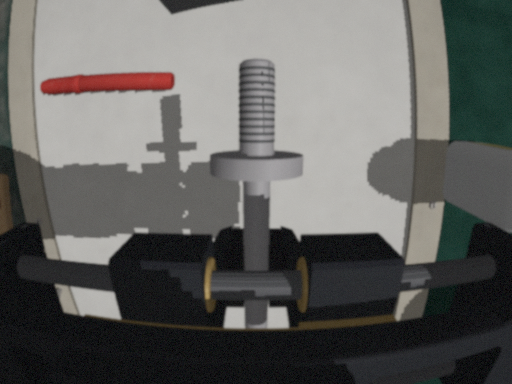

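View pics/c8.png

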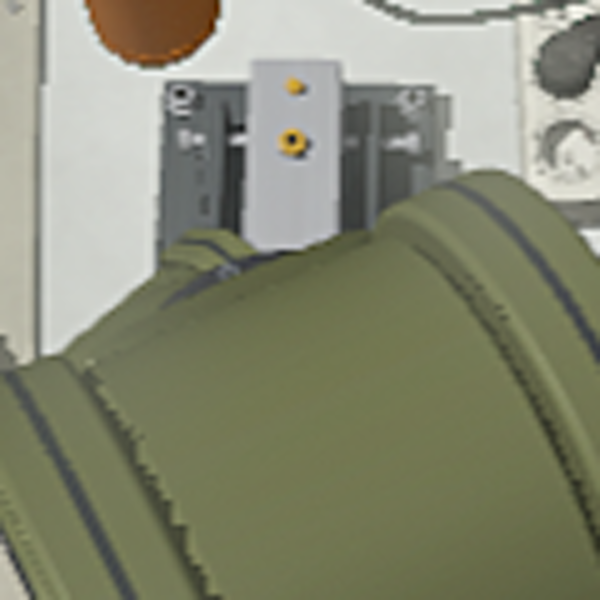

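Emit:
servo_tool:
  deltas:
    - {"dx": -0.08,"dy": 0.03,"dz": 0.4,"ax": 0,"ay": 0,"az": -0.02,"hand": 5}
    - {"dx": -0.16,"dy": 0.03,"dz": 0.8,"ax": 0,"ay": 0,"az": -0.02,"hand": 5}
    - {"dx": -0.16,"dy": 0.03,"dz": 1.12,"ax": 0,"ay": 0,"az": -0.02,"hand": 5}
    - {"dx": -0.16,"dy": 0.03,"dz": 1.12,"ax": 0,"ay": 0,"az": -0.02,"hand": 5}
    - {"dx": -0.16,"dy": 0.03,"dz": 1.12,"ax": 0,"ay": 0,"az": -0.02,"hand": 5}

```text
clock: 7.92
tool_pos: [0.5247, 0.1897, 0.053]
eef_rot: [0.022, 1.0, 0.0, 0.0]
contact_force: [-0.8, -0.3, -1.9]
opening: 0.116
```

Run:
```python
from h import *
s=r.get_state(); print(s['opening'],s['tool_pos'],s['contact_force'],s['moment'])
go([.545,.1866,.0525],-2.7)
p,d,m=snap('scene','s6')
a=cv2.resize(p[130:230,240:370],None,fx=6,fy=6,interpolation=cv2.INTER_CUBIC)
cv2.imwrite('pics/c9.png',a[:,:,::-1])
p,d,m=snap('wrist','w7')
```

```text
0.11550830447901077 [0.52466817 0.18968976 0.05301284] [-0.76542794 -0.32007551 -1.8782153 ] [ 0.044516   -0.06773488 -0.02100518]
d [-0.341 -0.036  0.009] a [0.003 0.004 0.024]
```

View pics/c9.png

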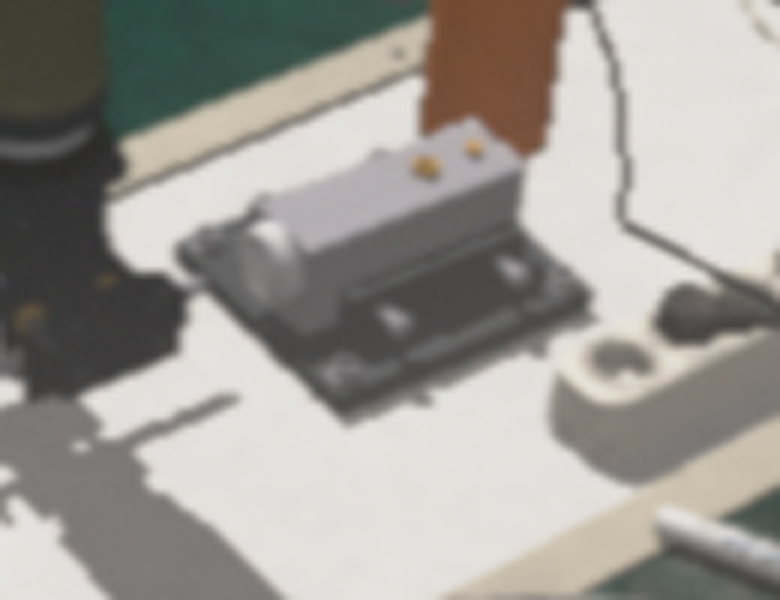

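View pics/w7.png

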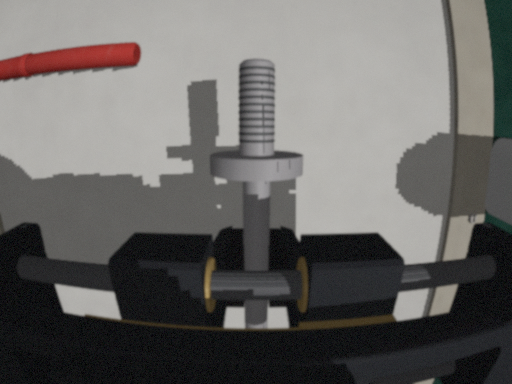

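Emit:
servo_tool:
  deltas:
    - {"dx": -0.15,"dy": -0.04,"dz": 0.01,"ax": 0,"ay": 0,"az": 0.02,"hand": 5}
    - {"dx": -0.3,"dy": -0.04,"dz": 0.01,"ax": 0,"ay": 0,"az": 0.02,"hand": 5}
    - {"dx": -0.34,"dy": -0.04,"dz": 0.01,"ax": 0,"ay": 0,"az": 0.02,"hand": 5}
    - {"dx": -0.34,"dy": -0.04,"dz": 0.01,"ax": 0,"ay": 0,"az": 0.02,"hand": 5}
    - {"dx": -0.34,"dy": -0.04,"dz": 0.01,"ax": 0,"ay": 0,"az": 0.02,"hand": 5}

```text
clock: 8.65
tool_pos: [0.5444, 0.1865, 0.0518]
eef_rot: [0.023, 1.0, -0.0, -0.0]
contact_force: [-0.4, 0.3, -2.5]
opening: 0.112
```

Run:
```python
from h import *
s=r.get_state(); print(s['opening'],s['tool_pos'],s['contact_force'],s['moment'],s['qd'].round(3))
go([.557,.186,.0525],-2.7)
```

```text
0.11158182773562615 [0.5443579  0.18649512 0.05182265] [-0.37023312  0.26678118 -2.45402131] [ 0.04000799 -0.02982559 -0.01535715] [-0.002 -0.001  0.001  0.003 -0.    -0.002 -0.002]
d [-0.211  0.001 -0.011] a [-0.001 -0.006  0.009]
```

Emit:
servo_tool:
  deltas:
    - {"dx": -0.08,"dy": 0,"dz": -0.01,"ax": 0,"ay": 0,"az": 0,"hand": 5}
    - {"dx": -0.14,"dy": 0,"dz": -0.01,"ax": 0,"ay": 0,"az": 0,"hand": 5}
    - {"dx": -0.2,"dy": 0,"dz": -0.01,"ax": 0,"ay": 0,"az": 0,"hand": 5}
    - {"dx": -0.25,"dy": 0,"dz": -0.01,"ax": 0,"ay": 0,"az": 0,"hand": 5}
    - {"dx": -0.3,"dy": 0,"dz": -0.01,"ax": 0,"ay": 0,"az": 0,"hand": 5}
    - {"dx": -0.3,"dy": 0,"dz": -0.01,"ax": 0,"ay": 0,"az": 0,"hand": 5}

```text
clock: 9.4
tool_pos: [0.563, 0.1856, 0.0525]
eef_rot: [0.023, 1.0, 0.0, 0.0]
contact_force: [0.1, -0.5, -2.6]
opening: 0.116
```

Run:
```python
from h import *
s=r.get_state(); print(s['opening'],s['tool_pos'],s['contact_force'],s['moment'],s['qd'].round(3))
go([.57,.1854,.0525],-2.7)
```

```text
0.11599364401852054 [0.56303361 0.18556048 0.05250345] [ 0.13500099 -0.47292939 -2.60745755] [0.03171286 0.00292262 0.00116577] [-0.004 -0.001 -0.002  0.011 -0.002 -0.003 -0.002]
d [-0.116  0.003  0.   ] a [0.001 0.003 0.004]
```

Emit:
servo_tool:
  deltas:
    - {"dx": -0.025,"dy": 0,"dz": 0,"ax": 0,"ay": 0,"az": 0,"hand": 5}
    - {"dx": -0.05,"dy": 0,"dz": 0,"ax": 0,"ay": 0,"az": 0,"hand": 5}
    - {"dx": -0.075,"dy": 0,"dz": 0,"ax": 0,"ay": 0,"az": 0,"hand": 5}

```text
clock: 9.78
tool_pos: [0.5673, 0.1854, 0.0525]
eef_rot: [0.023, 1.0, 0.0, -0.0]
contact_force: [0.4, -0.1, -1.2]
opening: 0.115
```

Emit:
servo_tool:
  deltas:
    - {"dx": -0.025,"dy": 0,"dz": 0,"ax": 0,"ay": 0,"az": 0,"hand": 5}
    - {"dx": -0.05,"dy": 0,"dz": 0,"ax": 0,"ay": 0,"az": 0,"hand": 5}

```text
clock: 10.02
tool_pos: [0.5704, 0.1853, 0.0525]
eef_rot: [0.023, 1.0, 0.0, 0.0]
contact_force: [-0.9, -0.6, -1.9]
opening: 0.119
```

Emit:
servo_tool:
  deltas:
    - {"dx": -0.03,"dy": 0,"dz": 0,"ax": 0,"ay": 0,"az": 0,"hand": 5}
    - {"dx": -0.06,"dy": 0,"dz": 0,"ax": 0,"ay": 0,"az": 0,"hand": 5}

```text
clock: 10.28
tool_pos: [0.5739, 0.1851, 0.0525]
eef_rot: [0.023, 1.0, 0.0, -0.0]
contact_force: [-0.6, 0.9, -2.8]
opening: 0.117
```

Emit:
servo_tool:
  deltas:
    - {"dx": -0.03,"dy": 0,"dz": 0,"ax": 0,"ay": 0,"az": 0,"hand": 5}
    - {"dx": -0.06,"dy": 0,"dz": 0,"ax": 0,"ay": 0,"az": 0,"hand": 5}

```text
clock: 10.52
tool_pos: [0.5772, 0.1851, 0.0524]
eef_rot: [0.023, 1.0, 0.0, -0.0]
contact_force: [-0.0, 0.1, -2.4]
opening: 0.113
```

Emit:
servo_tool:
  deltas:
    - {"dx": -0.05,"dy": 0,"dz": 0,"ax": 0,"ay": 0,"az": 0,"hand": 5}
    - {"dx": -0.1,"dy": 0,"dz": 0,"ax": 0,"ay": 0,"az": 0,"hand": 5}

```text
clock: 10.78
tool_pos: [0.5836, 0.1847, 0.0525]
eef_rot: [0.023, 1.0, 0.0, -0.0]
contact_force: [-0.7, 0.4, -3.1]
opening: 0.118
```

Emit:
servo_tool:
  deltas:
    - {"dx": -0.05,"dy": 0,"dz": 0,"ax": 0,"ay": 0,"az": 0,"hand": 5}
    - {"dx": -0.1,"dy": 0,"dz": 0,"ax": 0,"ay": 0,"az": 0,"hand": 5}

```text
clock: 11.02
tool_pos: [0.5896, 0.1844, 0.0525]
eef_rot: [0.023, 1.0, 0.0, -0.0]
contact_force: [-0.0, 0.2, -2.6]
opening: 0.114
```

Run:
```python
from h import *
for i in range(1):
    s=r.get_state(); print(s['opening'],s['tool_pos'],s['contact_force'],s['moment'])
go([.60,.1841,.0525],-2.7)
```

```text
0.11356934090202171 [0.58957599 0.18442249 0.05247534] [-0.011442    0.24799977 -2.62588128] [0.12029972 0.14410761 0.01994065]
d [-0.174  0.003 -0.   ] a [ 0.001 -0.001  0.007]
```

Emit:
servo_tool:
  deltas:
    - {"dx": -0.06,"dy": 0,"dz": 0,"ax": 0,"ay": 0,"az": 0,"hand": 5}
    - {"dx": -0.12,"dy": 0,"dz": 0,"ax": 0,"ay": 0,"az": 0,"hand": 5}
    - {"dx": -0.18,"dy": 0,"dz": 0,"ax": 0,"ay": 0,"az": 0,"hand": 5}

```text
clock: 11.4
tool_pos: [0.6004, 0.1839, 0.0525]
eef_rot: [0.023, 1.0, 0.0, -0.0]
contact_force: [-0.1, 0.2, -2.9]
opening: 0.113
```

Emit:
servo_tool:
  deltas:
    - {"dx": -0.06,"dy": 0,"dz": 0,"ax": 0,"ay": 0,"az": 0,"hand": 5}
    - {"dx": -0.12,"dy": 0,"dz": 0,"ax": 0,"ay": 0,"az": 0,"hand": 5}
    - {"dx": -0.18,"dy": 0,"dz": 0,"ax": 0,"ay": 0,"az": 0,"hand": 5}

```text
clock: 11.78
tool_pos: [0.6112, 0.1834, 0.0525]
eef_rot: [0.023, 1.0, 0.0, -0.0]
contact_force: [-0.3, 1.1, -2.5]
opening: 0.12
```

Run:
```python
from h import *
s=r.get_state(); print(s['opening'],s['tool_pos'],s['contact_force'],s['moment'])
go([.645,.1819,.0525],-2.7)
```

```text
0.1200426069059621 [0.6111588  0.18341973 0.0524872 ] [-0.3043125   1.08855829 -2.47501951] [0.18333925 0.17545853 0.04427375]
d [-0.565  0.001 -0.   ] a [ 0.001 -0.001  0.008]
```

Emit:
servo_tool:
  deltas:
    - {"dx": -0.06,"dy": 0,"dz": 0,"ax": 0,"ay": 0,"az": 0,"hand": 5}
    - {"dx": -0.12,"dy": 0,"dz": 0,"ax": 0,"ay": 0,"az": 0,"hand": 5}
    - {"dx": -0.18,"dy": 0,"dz": 0,"ax": 0,"ay": 0,"az": 0,"hand": 5}

```text
clock: 12.15
tool_pos: [0.6219, 0.1829, 0.0524]
eef_rot: [0.023, 1.0, 0.0, -0.0]
contact_force: [-0.6, 0.7, -3.2]
opening: 0.118
```

Run:
```python
from h import *
s=r.get_state(); print(s['opening'],s['tool_pos'],s['contact_force'],s['moment'])
go([.645,.1819,.0525],-2.7)
```

```text
0.11795775455071708 [0.62186317 0.18292185 0.05243804] [-0.59616184  0.70175687 -3.24356166] [0.12539706 0.20627005 0.07068668]
d [-0.386  0.001 -0.001] a [ 0.001 -0.003  0.007]
```

Emit:
servo_tool:
  deltas:
    - {"dx": -0.06,"dy": 0,"dz": 0,"ax": 0,"ay": 0,"az": 0,"hand": 5}
    - {"dx": -0.12,"dy": 0,"dz": 0,"ax": 0,"ay": 0,"az": 0,"hand": 5}

```text
clock: 12.4
tool_pos: [0.6291, 0.1826, 0.0524]
eef_rot: [0.023, 1.0, 0.0, -0.0]
contact_force: [-0.9, 0.1, -3.3]
opening: 0.115
```

Run:
```python
from h import *
s=r.get_state(); print(s['opening'],s['tool_pos'],s['contact_force'],s['moment'])
go([.645,.1819,.0525],-2.7)
```

```text
0.11498451759330802 [0.62907188 0.18259247 0.0524344 ] [-0.9371284   0.10252292 -3.25556845] [0.24102899 0.25118186 0.07610769]
d [-0.266  0.001 -0.001] a [ 0.001 -0.003  0.007]
```

Emit:
servo_tool:
  deltas:
    - {"dx": -0.05,"dy": 0,"dz": 0.007,"ax": 0,"ay": 0,"az": 0,"hand": 5}
    - {"dx": -0.1,"dy": 0,"dz": 0.007,"ax": 0,"ay": 0,"az": 0,"hand": 5}
    - {"dx": -0.15,"dy": 0,"dz": 0.007,"ax": 0,"ay": 0,"az": 0,"hand": 5}

```text
clock: 12.78
tool_pos: [0.6382, 0.1821, 0.0521]
eef_rot: [0.023, 1.0, 0.0, -0.0]
contact_force: [-0.1, 0.6, -3.1]
opening: 0.118
```

Run:
```python
from h import *
s=r.get_state(); print(s['opening'],s['tool_pos'],s['contact_force'],s['moment'])
go([.645,.1819,.0525],-2.7)
```

```text
0.11752249709433271 [0.63815324 0.18209916 0.05208558] [-0.10516241  0.5838087  -3.13576229] [0.19679217 0.19297694 0.06002318]
d [-0.114  0.002 -0.007] a [ 0.001 -0.     0.006]
```

Emit:
servo_tool:
  deltas:
    - {"dx": -0.05,"dy": 0,"dz": 0,"ax": 0,"ay": 0,"az": 0,"hand": 5}
    - {"dx": -0.1,"dy": 0,"dz": 0,"ax": 0,"ay": 0,"az": 0,"hand": 5}
    - {"dx": -0.11,"dy": 0,"dz": 0,"ax": 0,"ay": 0,"az": 0,"hand": 5}

```text
clock: 13.15
tool_pos: [0.6447, 0.1818, 0.052]
eef_rot: [0.023, 1.0, 0.0, 0.0]
contact_force: [-1.3, 1.4, -4.2]
opening: 0.115
```

Run:
```python
from h import *
s=r.get_state(); print(s['opening'],s['tool_pos'],s['contact_force'],s['moment'])
p,d,m=snap('wrist','w8')
for v in (80,110,130,190,215):  print(v,fpt(m,d,257,v).round(4))
p,d,m=snap('scene','s8')
a=cv2.resize(p[130:230,240:370],None,fx=6,fy=6,interpolation=cv2.INTER_CUBIC)
cv2.imwrite('pics/c10.png',a[:,:,::-1])
```

```text
0.11517811046126689 [0.64474742 0.18177685 0.05204573] [-1.31811883  1.44285242 -4.23449793] [0.21107357 0.10842701 0.03114851]
80 [0.5632 0.1852 0.0535]
110 [0.5753 0.1846 0.0532]
130 [0.5833 0.1842 0.0539]
190 [0.6082 0.1831 0.0517]
215 [0.6193 0.1826 0.0514]
```

View pics/w8.png

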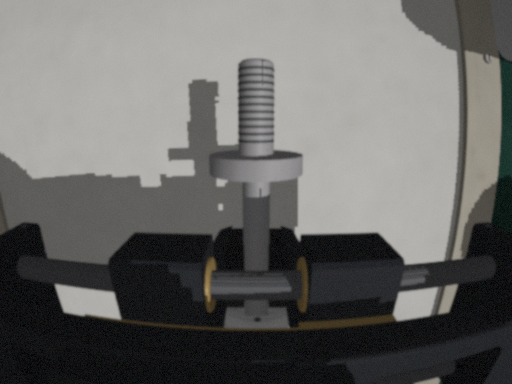

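View pics/c10.png

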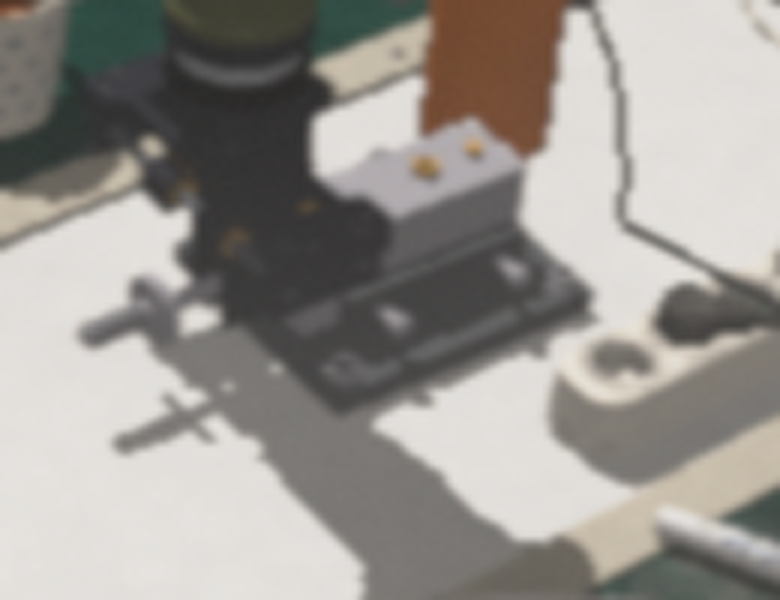

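Emit:
servo_tool:
  deltas:
    - {"dx": 0,"dy": 0,"dz": 0,"ax": 0,"ay": 0,"az": 0,"hand": 20}
    - {"dx": 0,"dy": 0,"dz": 0,"ax": 0,"ay": 0,"az": 0,"hand": 40}
    - {"dx": 0,"dy": 0,"dz": 0,"ax": 0,"ay": 0,"az": 0,"hand": 60}
    - {"dx": 0,"dy": 0,"dz": 0,"ax": 0,"ay": 0,"az": 0,"hand": 60}
    - {"dx": 0,"dy": 0,"dz": -0.5,"ax": 0,"ay": 0,"az": 0,"hand": 60}
    - {"dx": 0,"dy": 0,"dz": -1,"ax": 0,"ay": 0,"az": 0,"hand": 60}
    - {"dx": 0.6,"dy": 0,"dz": -1.1,"ax": 0,"ay": 0,"az": 0,"hand": 60}
    - {"dx": 1.17,"dy": 0,"dz": -1.1,"ax": 0,"ay": 0,"az": 0,"hand": 60}
    - {"dx": 1.17,"dy": 0,"dz": -1.1,"ax": 0,"ay": 0,"az": 0,"hand": 60}
    - {"dx": 1.17,"dy": 0,"dz": -1.1,"ax": 0,"ay": 0,"az": 0,"hand": 60}

```text
clock: 14.5
tool_pos: [0.5755, 0.1851, 0.1183]
eef_rot: [0.023, 1.0, 0.0, 0.001]
contact_force: [0.6, -0.3, 1.0]
opening: 0.682
```

Run:
```python
from h import *
s=r.get_state(); print(s['opening'],s['tool_pos'],s['contact_force'],s['moment'])
p,d,m=snap('wrist','w9')
p,d,m=snap('scene','s9')
a=cv2.resize(p[130:230,240:370],None,fx=6,fy=6,interpolation=cv2.INTER_CUBIC)
cv2.imwrite('pics/c11.png',a[:,:,::-1])
```

```text
0.6819034286060903 [0.57545775 0.1850699  0.11834604] [ 0.61581966 -0.28135284  1.01943025] [ 0.02091577 -0.08886636 -0.02047391]
```

View pics/w9.png

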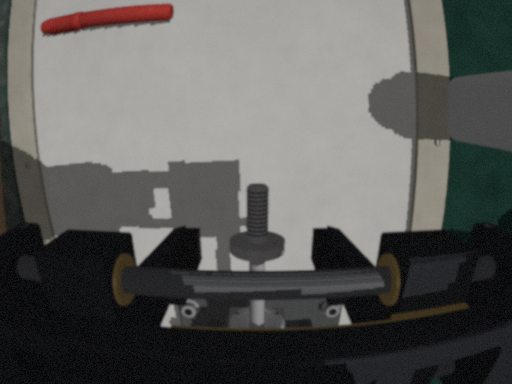

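View pics/c11.png

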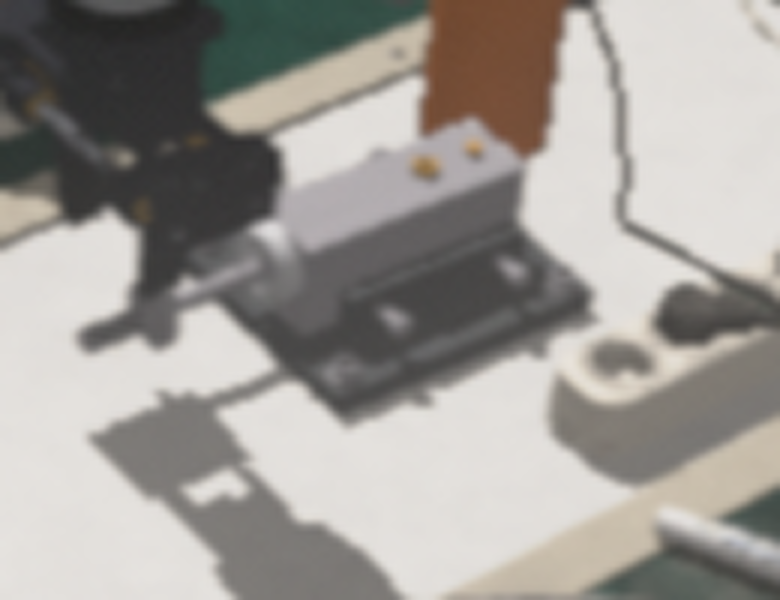

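Run:
```python
from h import *
p,d,m=load('w9')
for v in (188,195,205,215,225,245): print(v,fpt(m,d,257,v).round(4))
g=[onz(m,(247+268)/2,v,.045,True).round(4) for v in (190,220)]; print(g)
print(onz(m,257,185,.05,True).round(4),onz(m,257,245,.065,True).round(4))
go([.5745,.1852,.0505],-2.7)
```

```text
188 [0.5545 0.186  0.0488]
195 [0.5591 0.1858 0.0493]
205 [0.5659 0.1854 0.0497]
215 [0.5731 0.1851 0.0491]
225 [0.5799 0.1848 0.0501]
245 [0.5933 0.1842 0.0531]
[array([0.5568, 0.1862, 0.045 ]), array([0.5781, 0.1852, 0.045 ])]
[0.5522 0.1861 0.05  ] [0.5879 0.1844 0.065 ]
d [0.023 0.004 1.127] a [ 0.004  0.014 -0.003]
```

Emit:
servo_tool:
  deltas:
    - {"dx": 0.02,"dy": 0,"dz": 0.4,"ax": 0,"ay": 0,"az": 0,"hand": 50}
    - {"dx": 0.02,"dy": 0,"dz": 0.8,"ax": 0,"ay": 0,"az": 0,"hand": 50}
    - {"dx": 0.02,"dy": 0,"dz": 1.16,"ax": 0,"ay": 0,"az": 0,"hand": 50}
    - {"dx": 0.02,"dy": 0,"dz": 1.16,"ax": 0,"ay": 0,"az": 0,"hand": 50}
    - {"dx": 0.02,"dy": 0,"dz": 1.16,"ax": 0,"ay": 0,"az": 0,"hand": 50}

```text
clock: 15.22
tool_pos: [0.5741, 0.1852, 0.049]
eef_rot: [0.023, 1.0, 0.0, 0.001]
contact_force: [0.1, 0.5, 0.1]
opening: 0.567
```

Run:
```python
from h import *
s=r.get_state(); print(s['opening'],s['tool_pos'],s['contact_force'],s['moment'])
go([.5745,.1852,.0485],-2.7)
p,d,m=snap('wrist','w10')
p,d,m=snap('scene','s10')
a=cv2.resize(p[130:230,240:370],None,fx=6,fy=6,interpolation=cv2.INTER_CUBIC)
cv2.imwrite('pics/c12.png',a[:,:,::-1])
```

```text
0.5668128879173229 [0.57411041 0.18522521 0.04901412] [0.1345991  0.47136153 0.10326369] [ 0.02905837 -0.02629066  0.04946246]
d [-0.006 -0.     0.009] a [0.005 0.012 0.002]
```

View pics/w10.png

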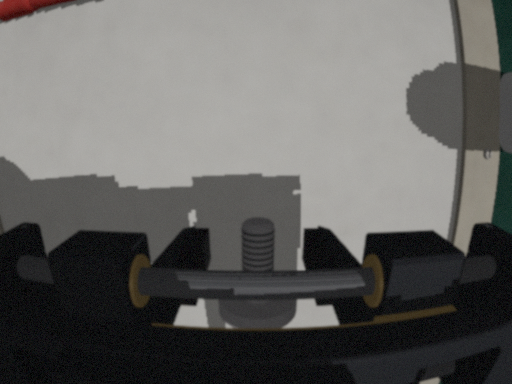

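View pics/c12.png

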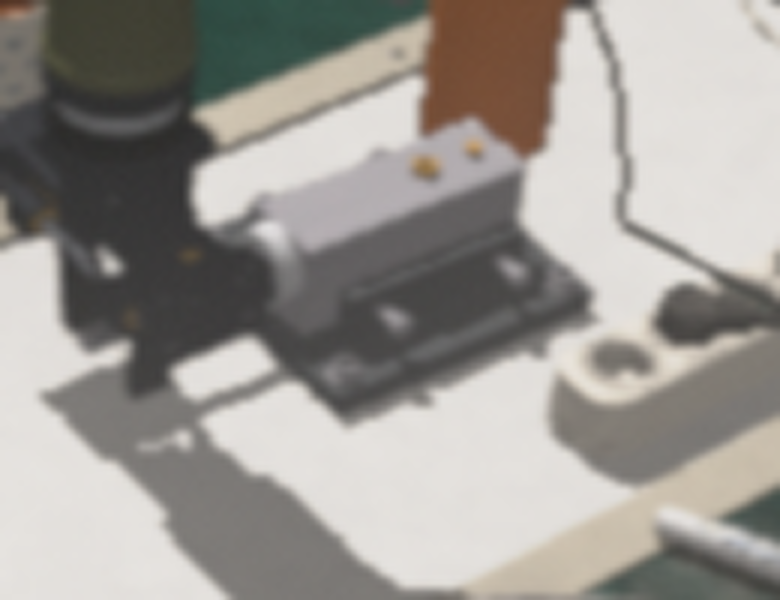

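Emit:
servo_tool:
  deltas:
    - {"dx": 0,"dy": 0,"dz": 0,"ax": 0,"ay": -0.2,"az": 0,"hand": 40}
    - {"dx": 0,"dy": 0,"dz": 0,"ax": 0,"ay": -0.2,"az": 0,"hand": 25}
    - {"dx": 0,"dy": 0,"dz": 0,"ax": 0,"ay": -0.2,"az": 0,"hand": 15}
    - {"dx": 0,"dy": 0,"dz": 0,"ax": 0,"ay": -0.2,"az": 0,"hand": 6}
    - {"dx": 0,"dy": 0,"dz": 0,"ax": 0,"ay": -0.2,"az": 0,"hand": 6}
    - {"dx": 0,"dy": 0,"dz": 0,"ax": 0,"ay": -0.2,"az": 0,"hand": 6}
  newtons: 50

```text
clock: 16.08
tool_pos: [0.5734, 0.1853, 0.0486]
eef_rot: [0.023, 1.0, -0.0, 0.011]
contact_force: [-0.6, 0.9, 0.7]
opening: 0.145
```

Run:
```python
from h import *
s=r.get_state(); print(s['opening'],s['tool_pos'],s['contact_force'],s['moment'])
go([.5745,.1852,.052],-2.7)
```

```text
0.14514025882274895 [0.5733625  0.18532327 0.04858353] [-0.64032209  0.86731421  0.73730776] [0.12707087 0.02095707 0.02970305]
d [-0.02  -0.001 -0.057] a [0.004 0.202 0.007]
```

Emit:
servo_tool:
  deltas:
    - {"dx": 0,"dy": 0,"dz": -0.02,"ax": 0,"ay": 0.08,"az": 0,"hand": 6}
    - {"dx": 0,"dy": 0,"dz": -0.035,"ax": 0,"ay": 0.14,"az": 0,"hand": 6}
    - {"dx": 0,"dy": 0,"dz": -0.035,"ax": 0,"ay": 0.14,"az": 0,"hand": 6}

```text
clock: 16.45
tool_pos: [0.5734, 0.1851, 0.0505]
eef_rot: [0.023, 1.0, 0.0, 0.003]
contact_force: [0.8, -0.0, -1.0]
opening: 0.147
```

Run:
```python
from h import *
s=r.get_state(); print(s['opening'],s['tool_pos'],s['contact_force'],s['moment'])
go([.5745,.1852,.052],-2.7)
```

```text
0.147335380756427 [0.57337182 0.18506566 0.05054107] [ 0.78071188 -0.02100843 -0.95334807] [ 0.07628141 -0.13752854  0.096964  ]
d [-0.019  0.003 -0.024] a [0.002 0.06  0.005]
```

Emit:
servo_tool:
  deltas:
    - {"dx": -0.04,"dy": 0,"dz": -0.015,"ax": 0,"ay": 0.05,"az": 0,"hand": 6}
    - {"dx": -0.08,"dy": 0,"dz": -0.015,"ax": 0,"ay": 0.05,"az": 0,"hand": 6}

```text
clock: 16.7
tool_pos: [0.5778, 0.1848, 0.0514]
eef_rot: [0.023, 1.0, -0.0, 0.0]
contact_force: [-1.4, 0.5, -0.7]
opening: 0.146
```

Run:
```python
from h import *
s=r.get_state(); print(s['opening'],s['tool_pos'],s['contact_force'],s['moment'])
go([.6,.1841,.052],-2.7)
```

```text
0.14607875529592151 [0.57775577 0.18476207 0.05136858] [-1.36823169  0.50275072 -0.72755627] [0.10657302 0.13452913 0.03690157]
d [-0.371  0.006 -0.01 ] a [-0.002  0.001  0.006]
```

Emit:
servo_tool:
  deltas:
    - {"dx": -0.04,"dy": 0,"dz": 0,"ax": 0,"ay": 0,"az": 0,"hand": 6}
    - {"dx": -0.08,"dy": 0,"dz": 0,"ax": 0,"ay": 0,"az": 0,"hand": 6}

```text
clock: 16.95
tool_pos: [0.5828, 0.1846, 0.0514]
eef_rot: [0.023, 1.0, -0.0, 0.0]
contact_force: [-0.3, 0.2, -1.6]
opening: 0.148
```

Run:
```python
from h import *
s=r.get_state(); print(s['opening'],s['tool_pos'],s['contact_force'],s['moment'])
go([.6,.1841,.052],-2.7)
```

```text
0.147516581859172 [0.58278473 0.18456464 0.05140557] [-0.26132816  0.15912915 -1.63395301] [0.05661002 0.19021893 0.01369364]
d [-0.287  0.006 -0.01 ] a [-0.002  0.007  0.006]
```

Emit:
servo_tool:
  deltas:
    - {"dx": -0.04,"dy": 0.003,"dz": 0,"ax": 0,"ay": 0,"az": 0,"hand": 6}
    - {"dx": -0.08,"dy": 0.003,"dz": 0,"ax": 0,"ay": 0,"az": 0,"hand": 6}

```text
clock: 17.2
tool_pos: [0.5878, 0.1845, 0.0515]
eef_rot: [0.023, 1.0, -0.0, 0.001]
contact_force: [-0.5, -0.6, -1.7]
opening: 0.142
```

Emit:
servo_tool:
  deltas:
    - {"dx": -0.04,"dy": 0,"dz": 0,"ax": 0,"ay": 0,"az": 0,"hand": 6}
    - {"dx": -0.08,"dy": 0,"dz": 0,"ax": 0,"ay": 0,"az": 0,"hand": 6}

```text
clock: 17.45
tool_pos: [0.5925, 0.1843, 0.0515]
eef_rot: [0.023, 1.0, -0.0, 0.001]
contact_force: [0.1, 0.2, -1.8]
opening: 0.148
```

Emit:
servo_tool:
  deltas:
    - {"dx": -0.03,"dy": 0,"dz": 0,"ax": 0,"ay": 0,"az": 0,"hand": 6}
    - {"dx": -0.06,"dy": 0,"dz": 0,"ax": 0,"ay": 0,"az": 0,"hand": 6}

```text
clock: 17.7
tool_pos: [0.5961, 0.1842, 0.0515]
eef_rot: [0.023, 1.0, 0.0, 0.0]
contact_force: [1.1, 0.2, -1.5]
opening: 0.149
```

Run:
```python
from h import *
s=r.get_state(); print(s['opening'],s['tool_pos'],s['contact_force'],s['moment'])
go([.634,.1824,.052],-2.7)
```

```text
0.1490219772341133 [0.59605609 0.1842051  0.0515163 ] [ 1.05012107  0.1596995  -1.52707542] [-0.02134956  0.08144868 -0.03268614]
d [-0.633 -0.001 -0.007] a [0.    0.009 0.006]
```

Emit:
servo_tool:
  deltas:
    - {"dx": -0.03,"dy": 0,"dz": 0,"ax": 0,"ay": 0,"az": 0,"hand": 6}
    - {"dx": -0.06,"dy": 0,"dz": 0,"ax": 0,"ay": 0,"az": 0,"hand": 6}

```text
clock: 17.95
tool_pos: [0.5996, 0.1841, 0.0515]
eef_rot: [0.023, 1.0, 0.0, 0.0]
contact_force: [-0.2, -0.5, -1.5]
opening: 0.147
```

Run:
```python
from h import *
s=r.get_state(); print(s['opening'],s['tool_pos'],s['contact_force'],s['moment'])
p,d,m=snap('wrist','w11')
p,d,m=snap('scene','s11')
a=cv2.resize(p[130:230,240:370],None,fx=6,fy=6,interpolation=cv2.INTER_CUBIC)
cv2.imwrite('pics/c13.png',a[:,:,::-1])
```

```text
0.14730132044823124 [0.59958897 0.18407266 0.05151751] [-0.18345517 -0.48771452 -1.47684795] [-0.00377628  0.25163418 -0.02295238]
```

View pics/w11.png

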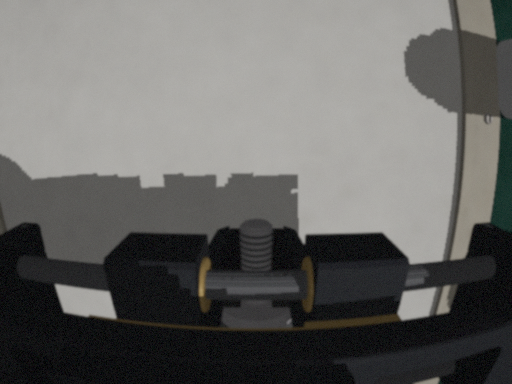

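View pics/c13.png

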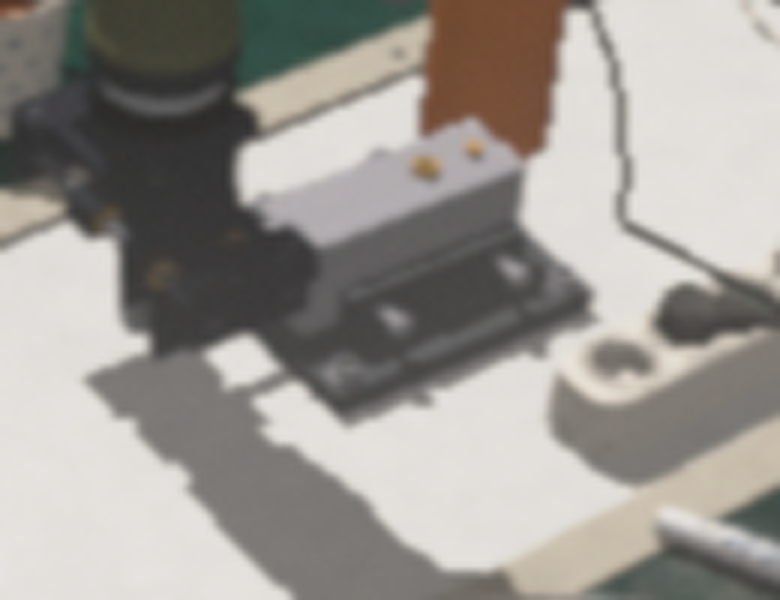

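Emit:
servo_tool:
  deltas:
    - {"dx": -0.02,"dy": 0,"dz": 0,"ax": 0,"ay": 0,"az": 0,"hand": 6}
    - {"dx": -0.04,"dy": 0,"dz": 0,"ax": 0,"ay": 0,"az": 0,"hand": 6}

```text
clock: 18.3
tool_pos: [0.6012, 0.184, 0.0514]
eef_rot: [0.023, 1.0, -0.0, -0.0]
contact_force: [-2.6, -0.9, -0.8]
opening: 0.145
```

Emit:
servo_tool:
  deltas:
    - {"dx": -0.02,"dy": 0,"dz": 0,"ax": 0,"ay": 0,"az": 0,"hand": 6}
    - {"dx": -0.04,"dy": 0,"dz": 0,"ax": 0,"ay": 0,"az": 0,"hand": 6}

```text
clock: 18.55
tool_pos: [0.6019, 0.1841, 0.0512]
eef_rot: [0.023, 1.0, -0.0, -0.002]
contact_force: [-7.4, 1.1, 1.6]
opening: 0.147
```

Emit:
servo_tool:
  deltas:
    - {"dx": -0.02,"dy": 0,"dz": 0,"ax": 0,"ay": 0,"az": 0,"hand": 6}
    - {"dx": -0.04,"dy": 0,"dz": 0,"ax": 0,"ay": 0,"az": 0,"hand": 6}

```text
clock: 18.8
tool_pos: [0.6023, 0.1842, 0.051]
eef_rot: [0.023, 1.0, -0.001, -0.004]
contact_force: [-11.4, 0.2, 3.6]
opening: 0.148
```

Emit:
servo_tool:
  deltas:
    - {"dx": -0.02,"dy": 0,"dz": 0,"ax": 0,"ay": 0,"az": 0,"hand": 6}
    - {"dx": -0.035,"dy": 0,"dz": 0,"ax": 0,"ay": 0,"az": 0,"hand": 6}

```text
clock: 19.05
tool_pos: [0.6031, 0.1841, 0.0508]
eef_rot: [0.022, 1.0, -0.001, -0.005]
contact_force: [-13.9, 0.6, 5.1]
opening: 0.148
```

Run:
```python
from h import *
s=r.get_state(); print(s['opening'],s['tool_pos'],s['contact_force'],s['moment'])
go([.634,.1824,.052],-2.7)
p,d,m=snap('wrist','w12')
```

```text
0.14793531534460636 [0.60308913 0.18410521 0.05081568] [-13.92242643   0.58014862   5.09887183] [ 0.17096858  2.61345937 -0.01126784]
d [-0.516 -0.005 -0.025] a [-0.023 -0.098  0.024]
```

View pics/w12.png

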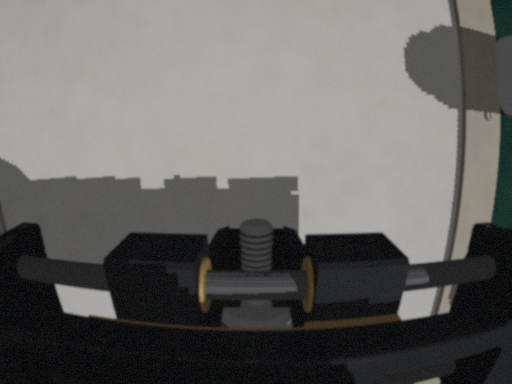

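Emit:
servo_tool:
  deltas:
    - {"dx": 0,"dy": 0,"dz": -0.015,"ax": 0,"ay": -0.1,"az": 0,"hand": 6}
    - {"dx": -0.015,"dy": 0,"dz": -0.015,"ax": 0,"ay": -0.1,"az": 0,"hand": 6}

```text
clock: 19.35
tool_pos: [0.6055, 0.1838, 0.0515]
eef_rot: [0.023, 1.0, -0.001, 0.002]
contact_force: [-9.4, 1.1, 0.7]
opening: 0.151
```

Run:
```python
from h import *
s=r.get_state(); print(s['opening'],s['tool_pos'],s['contact_force'],s['moment'])
go([.634,.1824,.052],-2.7)
```

```text
0.15105493464552794 [0.60550638 0.18377581 0.05146484] [-9.42133676  1.06937233  0.74596066] [ 0.17177414  1.91907907 -0.02514631]
d [-0.475 -0.002 -0.007] a [-0.019  0.033  0.02 ]
```

Emit:
servo_tool:
  deltas:
    - {"dx": -0.025,"dy": 0,"dz": 0,"ax": 0,"ay": 0,"az": 0,"hand": 6}
    - {"dx": -0.05,"dy": 0,"dz": 0,"ax": 0,"ay": 0,"az": 0,"hand": 6}

```text
clock: 19.6
tool_pos: [0.6086, 0.1837, 0.0514]
eef_rot: [0.023, 1.0, -0.001, 0.002]
contact_force: [-9.2, 1.4, -0.6]
opening: 0.149
```

Run:
```python
from h import *
s=r.get_state(); print(s['opening'],s['tool_pos'],s['contact_force'],s['moment'])
go([.634,.1824,.052],-2.7)
```

```text
0.14881280118935608 [0.6086482  0.18367491 0.05141179] [-9.2179763   1.35642412 -0.6241596 ] [ 0.09209936  1.8651539  -0.0323944 ]
d [-0.423 -0.002 -0.008] a [-0.017  0.032  0.018]
```

Emit:
servo_tool:
  deltas:
    - {"dx": -0.03,"dy": 0,"dz": 0,"ax": -0.01,"ay": 0.02,"az": 0.01,"hand": 6}
    - {"dx": -0.06,"dy": 0,"dz": 0,"ax": -0.01,"ay": 0.02,"az": 0.01,"hand": 6}
    - {"dx": -0.09,"dy": 0,"dz": 0,"ax": -0.01,"ay": 0.02,"az": 0.01,"hand": 6}

```text
clock: 19.98
tool_pos: [0.6141, 0.1835, 0.0514]
eef_rot: [0.023, 1.0, -0.0, 0.001]
contact_force: [-7.3, 0.9, -0.4]
opening: 0.144
```

Emit:
servo_tool:
  deltas:
    - {"dx": -0.03,"dy": 0,"dz": 0,"ax": 0,"ay": 0,"az": 0,"hand": 6}
    - {"dx": -0.06,"dy": 0,"dz": 0,"ax": 0,"ay": 0,"az": 0,"hand": 6}
    - {"dx": -0.09,"dy": 0,"dz": 0,"ax": 0,"ay": 0,"az": 0,"hand": 6}

```text
clock: 20.35
tool_pos: [0.6195, 0.1832, 0.0514]
eef_rot: [0.023, 1.0, -0.0, 0.001]
contact_force: [-8.8, 0.8, 0.0]
opening: 0.146
```

Run:
```python
from h import *
s=r.get_state(); print(s['opening'],s['tool_pos'],s['contact_force'],s['moment'])
go([.634,.1824,.052],-2.7)
```

```text
0.14632219534208574 [0.61951543 0.18320112 0.05143752] [-8.75202975  0.78632138  0.0159636 ] [0.18493301 1.787171   0.03866047]
d [-0.242 -0.002 -0.009] a [-0.006  0.012  0.008]
```

Emit:
servo_tool:
  deltas:
    - {"dx": -0.03,"dy": 0,"dz": 0,"ax": 0,"ay": 0,"az": 0,"hand": 6}
    - {"dx": -0.06,"dy": 0,"dz": 0,"ax": 0,"ay": 0,"az": 0,"hand": 6}
    - {"dx": -0.09,"dy": 0,"dz": 0,"ax": 0,"ay": 0,"az": 0,"hand": 6}

```text
clock: 20.72
tool_pos: [0.625, 0.1829, 0.0515]
eef_rot: [0.023, 1.0, -0.0, 0.001]
contact_force: [-9.6, 1.1, -1.0]
opening: 0.147
```

Emit:
servo_tool:
  deltas:
    - {"dx": -0.025,"dy": 0,"dz": 0,"ax": 0,"ay": 0,"az": 0,"hand": 6}
    - {"dx": -0.05,"dy": 0,"dz": 0,"ax": 0,"ay": 0,"az": 0,"hand": 6}

```text
clock: 20.98
tool_pos: [0.6279, 0.1828, 0.0514]
eef_rot: [0.023, 1.0, -0.0, 0.001]
contact_force: [-8.9, 0.6, -1.0]
opening: 0.149
```

Run:
```python
from h import *
s=r.get_state(); print(s['opening'],s['tool_pos'],s['contact_force'],s['moment'])
go([.634,.1824,.052],-2.7)
p,d,m=snap('wrist','w13')
p,d,m=snap('scene','s13')
a=cv2.resize(p[130:230,240:370],None,fx=6,fy=6,interpolation=cv2.INTER_CUBIC)
cv2.imwrite('pics/c14.png',a[:,:,::-1])
```

```text
0.1490211362462598 [0.62787448 0.18282976 0.05143857] [-8.93181842  0.61763059 -1.00189869] [ 0.21332458  1.66455504 -0.09304257]
d [-0.102 -0.002 -0.009] a [-0.006  0.011  0.007]
```

View pics/w13.png

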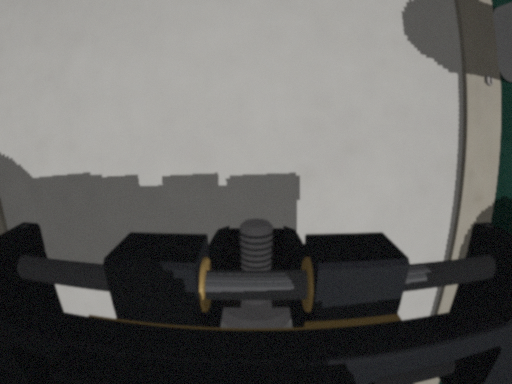

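View pics/c14.png

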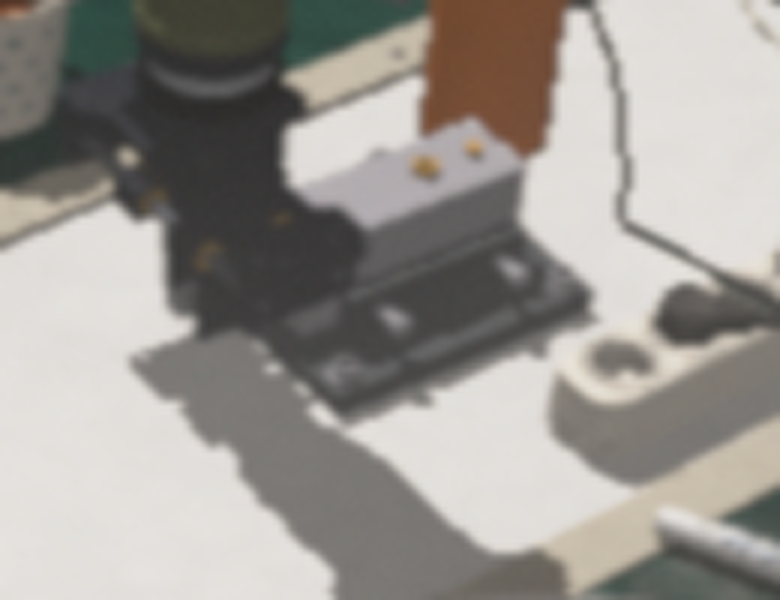

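Emit:
servo_tool:
  deltas:
    - {"dx": -0.017,"dy": 0,"dz": 0,"ax": 0,"ay": 0,"az": 0,"hand": 6}
    - {"dx": -0.034,"dy": 0,"dz": 0,"ax": 0,"ay": 0,"az": 0,"hand": 6}

```text
clock: 21.32
tool_pos: [0.6299, 0.1827, 0.0515]
eef_rot: [0.023, 1.0, -0.0, 0.001]
contact_force: [-9.6, 0.8, -0.6]
opening: 0.148
```

Emit:
servo_tool:
  deltas:
    - {"dx": -0.017,"dy": 0,"dz": 0,"ax": 0,"ay": 0,"az": 0,"hand": 6}
    - {"dx": -0.034,"dy": 0,"dz": 0,"ax": 0,"ay": 0,"az": 0,"hand": 6}

```text
clock: 21.58
tool_pos: [0.6318, 0.1826, 0.0514]
eef_rot: [0.023, 1.0, -0.0, 0.0]
contact_force: [-8.5, 1.1, -1.2]
opening: 0.149
```

Emit:
servo_tool:
  deltas:
    - {"dx": -0.017,"dy": 0,"dz": 0,"ax": 0,"ay": 0,"az": 0,"hand": 6}

```text
clock: 21.7
tool_pos: [0.6328, 0.1826, 0.0514]
eef_rot: [0.023, 1.0, -0.0, 0.0]
contact_force: [-7.7, 0.3, -1.7]
opening: 0.148
```

Emit:
servo_tool:
  deltas:
    - {"dx": -0.017,"dy": 0,"dz": 0,"ax": 0,"ay": 0,"az": 0,"hand": 6}

```text
clock: 21.82
tool_pos: [0.6344, 0.1825, 0.0515]
eef_rot: [0.023, 1.0, -0.0, 0.001]
contact_force: [-7.2, 0.5, -1.8]
opening: 0.145
```

Emit:
servo_tool:
  deltas:
    - {"dx": -0.017,"dy": 0,"dz": 0,"ax": 0,"ay": 0,"az": 0,"hand": 6}

```text
clock: 21.95
tool_pos: [0.6368, 0.1823, 0.0518]
eef_rot: [0.023, 1.0, 0.0, 0.002]
contact_force: [-5.7, 0.6, -2.3]
opening: 0.144
```

Emit:
servo_tool:
  deltas:
    - {"dx": -0.017,"dy": 0,"dz": 0,"ax": 0,"ay": 0,"az": 0,"hand": 6}

```text
clock: 22.08
tool_pos: [0.6369, 0.1824, 0.0518]
eef_rot: [0.023, 1.0, -0.0, 0.001]
contact_force: [-9.1, 0.6, 0.4]
opening: 0.146
```

Emit:
servo_tool:
  deltas:
    - {"dx": -0.017,"dy": 0,"dz": 0,"ax": 0,"ay": 0,"az": 0,"hand": 6}

```text
clock: 22.2
tool_pos: [0.6369, 0.1824, 0.0517]
eef_rot: [0.023, 1.0, -0.0, 0.0]
contact_force: [-10.8, 0.6, 2.1]
opening: 0.145
```

Emit:
servo_tool:
  deltas:
    - {"dx": -0.017,"dy": 0,"dz": 0,"ax": 0,"ay": 0,"az": 0,"hand": 6}
    - {"dx": -0.017,"dy": 0,"dz": 0,"ax": 0,"ay": 0,"az": 0,"hand": 6}

```text
clock: 22.45
tool_pos: [0.6369, 0.1824, 0.0517]
eef_rot: [0.023, 1.0, -0.001, -0.001]
contact_force: [-10.5, 0.6, 2.1]
opening: 0.145
```

Run:
```python
from h import *
s=r.get_state(); print(s['opening'],s['tool_pos'],s['contact_force'],s['moment'])
p,d,m=snap('wrist','w14')
```

```text
0.1449162929044097 [0.63691136 0.18240355 0.05168789] [-10.49884293   0.55200338   2.07558283] [ 0.11292713  2.32849828 -0.07063549]
```

View pics/w14.png

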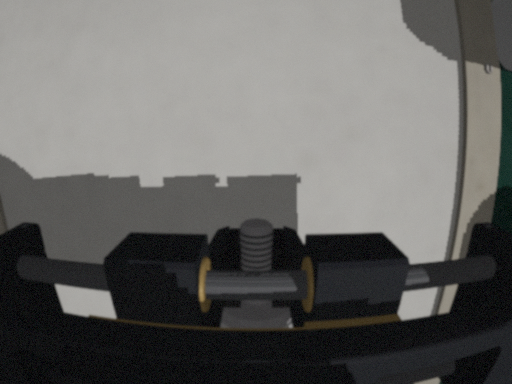

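Emit:
servo_tool:
  deltas:
    - {"dx": 0.02,"dy": 0,"dz": 0,"ax": 0,"ay": 0,"az": 0,"hand": 6}
    - {"dx": 0.02,"dy": 0,"dz": 0,"ax": 0,"ay": 0,"az": 0,"hand": 6}
    - {"dx": 0.02,"dy": 0,"dz": 0,"ax": 0,"ay": 0,"az": 0,"hand": 20}
    - {"dx": 0.02,"dy": 0,"dz": 0,"ax": 0,"ay": 0,"az": 0,"hand": 40}
    - {"dx": 0.02,"dy": 0,"dz": 0,"ax": 0,"ay": 0,"az": 0,"hand": 55}
    - {"dx": 0.02,"dy": 0,"dz": 0,"ax": 0,"ay": 0,"az": 0,"hand": 60}
    - {"dx": 0.02,"dy": 0,"dz": -0.3,"ax": 0,"ay": 0,"az": 0,"hand": 60}
    - {"dx": 0.02,"dy": 0,"dz": -0.8,"ax": 0,"ay": 0,"az": 0,"hand": 60}
    - {"dx": 0.02,"dy": 0,"dz": -1.3,"ax": 0,"ay": 0,"az": 0,"hand": 60}
    - {"dx": 0.02,"dy": 0,"dz": -1.8,"ax": 0,"ay": 0,"az": 0,"hand": 60}

```text
clock: 23.75
tool_pos: [0.6402, 0.1822, 0.1632]
eef_rot: [0.024, 1.0, 0.001, 0.005]
contact_force: [0.2, 0.6, -0.8]
opening: 0.678
```

Emit:
servo_tool:
  deltas:
    - {"dx": 0.3,"dy": 0,"dz": -0.6,"ax": 0,"ay": 0,"az": 0,"hand": 60}
    - {"dx": 0.3,"dy": 0,"dz": -0.8,"ax": 0,"ay": 0,"az": 0,"hand": 60}
    - {"dx": 0.3,"dy": 0,"dz": -0.8,"ax": 0,"ay": 0,"az": 0,"hand": 60}
    - {"dx": 0.3,"dy": 0,"dz": -0.8,"ax": 0,"ay": 0,"az": 0,"hand": 60}

```text
clock: 24.25
tool_pos: [0.6213, 0.1824, 0.2074]
eef_rot: [0.024, 1.0, 0.0, 0.004]
contact_force: [0.1, -0.4, -0.8]
opening: 0.68
```

Run:
```python
from h import *
s=r.get_state(); print(s['opening'],s['tool_pos'],s['contact_force'],s['moment'])
p,d,m=snap('wrist','w15')
p,d,m=snap('scene','s15')
a=cv2.resize(p[130:230,240:370],None,fx=6,fy=6,interpolation=cv2.INTER_CUBIC)
cv2.imwrite('pics/c15.png',a[:,:,::-1])
```

```text
0.6804117075457932 [0.62134933 0.18238339 0.20739626] [ 0.07119203 -0.35095684 -0.82332958] [-0.03865246  0.03200107 -0.0371764 ]
```

View pics/w15.png

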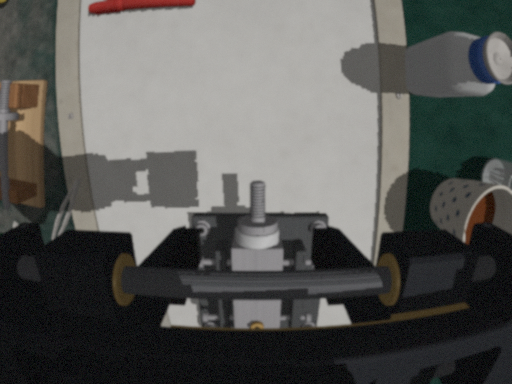

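View pics/c15.png

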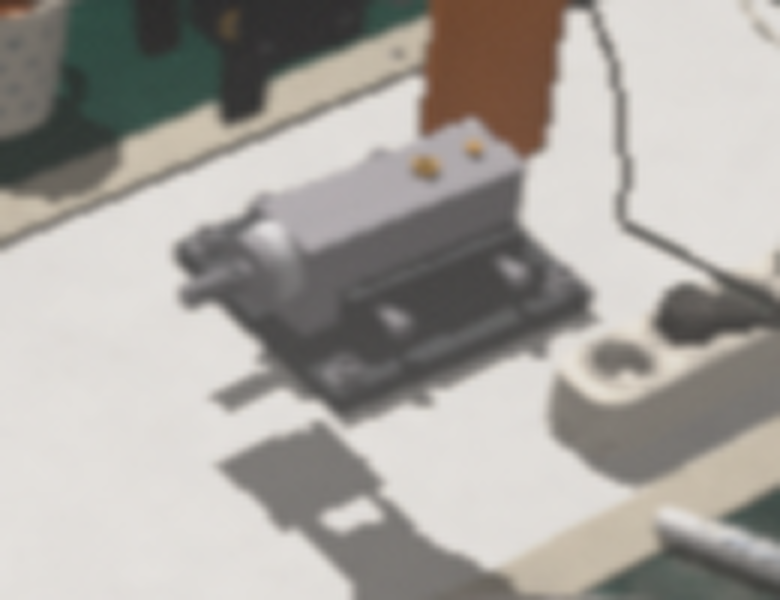

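Run:
```python
from h import *
p,d,m=load('w15')
a=cv2.resize(p[170:275,190:330],None,fx=5.6,fy=5.6,interpolation=cv2.INTER_CUBIC)
cv2.imwrite('pics/c16.png',a[:,:,::-1])
for v in (184,195,205,215,226,235,242,250): print(v,fpt(m,d,257,v).round(4))
```

```text
184 [0.6179 0.1828 0.0517]
195 [0.6287 0.1823 0.0517]
205 [0.6387 0.1818 0.0519]
215 [0.6488 0.1814 0.0522]
226 [0.6568 0.1809 0.0615]
235 [0.6645 0.1806 0.0654]
242 [0.6709 0.1803 0.0674]
250 [0.6793 0.1799 0.0676]
```

View pics/c16.png

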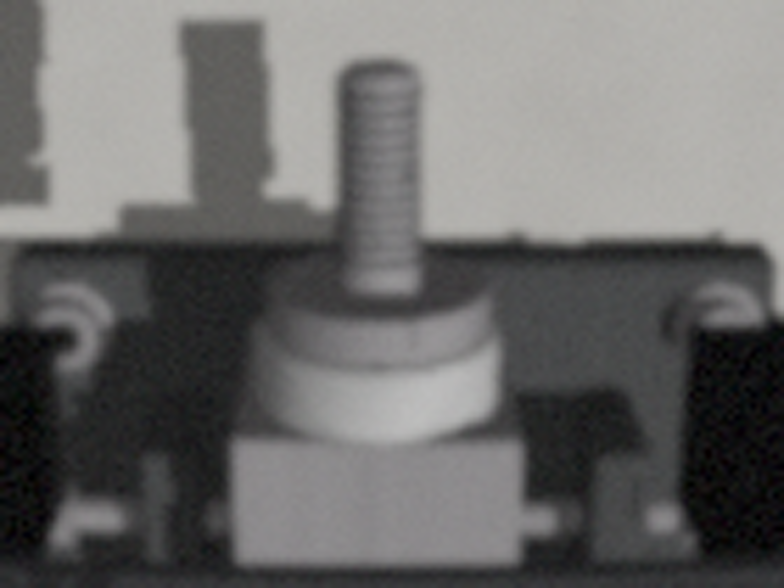

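Run:
```python
from h import *
print(r.finish_job()); print(r.get_state()['clock'])
```

```text
the job is handed in; nothing more can be done
None
the job is handed in; nothing more can be done
```

The long pin is fully home in the guide block, with its collar flat on the bush, and the job was handed in at about 24 s of the 72 s allowed.

**What I did**
- I took the long pin from the rack at its balance point, started it in the bore and slid it in about 89 mm. The guide gave no more than about 2 N of force beyond the pin's own weight.
- I let go, took a fresh hold on the knurled tail and pushed past the spring ball. The highest push I read was about 14 N, falling to about 9 N after I straightened the hand.
- The pin jumped in about 2.4 mm at the end. It then stayed put as the push rose to about 11 N, so I eased off, let go and backed away.

**Last checks**
- The wrist close-up shows the collar flush on the bush with no visible gap and the tail level. The open hand is clear of everything, with force readings near zero.
- The short pin is still in the rack, and the bottle and red marker show no sign of having been touched in the last wrist picture.

**Disagreements**
- **Seating position:** the hand stopped about 3 mm further in than my camera estimate of the bush face, roughly the calibration error. The jump and firm stop agree with the close-up that the pin is seated.
- **Tail droop:** between grips the tail measured about 4 mm low, more than the roughly 2 mm I expected from the bore clearance. I levelled it again before pushing.

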